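# Pull the cracked knob off the bending iron's control box

### The job

The red knob on the sloping panel of the bending iron's control box is cracked. Take the forked knob puller from its rack, slide its fork under the red knob's skirt and pull the knob straight off its shaft with it; stand the knob upright in the empty bay of the parts tray, and hang the puller back in its own slot. Leave the two black knobs on, the new knob in its bay, and the rest of the bench as it is.

Things in the scene. Friction and masses are not known exactly. Their poses are not given: they have to be found in the camera images.
- console: Control box of the bending iron, fixed, grey, slope-fronted, 190 (x) x 298 (y) x 133 mm. Origin: centre of its underside, z up. Its panel slopes 30 degrees, rising towards +x: outward normal (-0.5, 0, 0.866), uphill (0.866, 0, 0.5) in this frame. Three knobs in a row across it at y = -85, 0, 85 mm (which is where varies). Lamps, blank display and switch uphill of them stand 6 mm proud.
- panel (a point): Point in the middle of the panel's surface, axes as the box's. The flat panel, bare downhill of the knobs, reaches 85 mm from it downhill and uphill and 135 mm to either side; the knobs' axes cross the panel 8 mm uphill of it.
- knob_cracked: Cracked red knob, about 30 g, on one of the three shafts. Origin on its axis, at the underside of its hub (on the panel); z along the axis, outward, square to the panel. From there up: hub 22 mm diameter, 0 to 6 mm; skirt 44 mm diameter, 6 to 10; grip 32 mm diameter, 10 to 27. So a 6 mm gap lies under the skirt.
- shaft_mid (a point): Root of the middle shaft, on the panel. The steel shafts are 9 mm thick, 15 mm long, square to the panel. Sprung balls in them hold the knobs: a knob gives way at roughly 6 to 12 N along its axis, is loose after about 3 mm of travel and clear of the shaft after 15 mm.
- knob_black1: A black knob of the same form and fit; it must stay on its shaft.
- knob_black2: The other black knob of the same form and fit; it must stay on its shaft.
- puller: Knob puller, loose, about 140 g. Origin: underside of its fork at the seat, the point that lies on a knob's axis when the fork is home; z up the handle, +x the way the tines point. Steel fork 4 mm thick (z 0 to 4), 42 mm wide; two tines 26 mm apart (32 at the tips) reach to x = 22 mm; the plate that joins them covers x = -37 to -11.5 mm.
- puller_grip (a point): Middle of the puller's wooden handle, 98.5 mm above its origin. Handle 20 (x) x 22 (y) mm, 55 mm long, blue band near its top. A brass collar, 34 mm diameter, 5 mm thick, is below it (z 66 to 71 mm); from it an 8 mm rod goes down to z = 50, cranks back to x = -33 mm at z = 40 and down to the fork: 15 mm of room over a hooked knob.
- rack: Wooden tool rack, fixed, 90 x 220 x 110 mm. Origin: centre of its underside, z up, +x its back. The rail, 10 mm thick with its top at z = 110 mm, reaches from x = -30 to 30 mm; end boards at y = -100 and 100 mm go as high. An awl is fixed in the other slot (y = 50 mm; handle 26 mm diameter, top at z = 172 mm).
- slot (a point): Where the puller hangs, on the rail's top. Slot 14 mm wide, along the rack's x, open at the front edge (30 mm towards -x), ends 10 mm behind this point. Collar on the rail, rod in the slot, crank and fork below, tines to +x; puller's origin 66 mm under this point. Take out: lift some 6 mm, draw 60 mm or more to -x, then raise. Hang back the opposite way.
- tray: Aluminium parts tray, fixed, 150 x 180 x 18 mm, walls and floor 4 mm thick, parted in two bays (y > 0, y < 0) by a wall 16 mm high along x. Origin: centre of its underside, z up.
- bay (a point): Centre of the floor of the tray's empty bay (at y > 0), on the floor's surface, axes as the tray's; the bay measures 142 (x) x 84 (y) mm inside.
- knob_new: New knob, cream white, same form, standing in the tray's other bay, where it stays.
- glue_jar: Glue jar, loose, 64 mm diameter, 85 mm high; origin: centre of its underside. Leave alone. Beyond it, at the back right of the table, stands the fixed bending iron (217 mm high); at the back left a fixed basket mould (85 mm high).
- mallet: Wooden mallet lying flat, loose, head 85 x 50 x 52 mm, handle 150 mm; origin under the middle of its head, handle along x. Leave alone.
- slats: Bundle of bamboo slats lying flat, loose, 174 x 33 x 9 mm; origin: centre of its underside, slats along x. Leave alone.
There are look-alikes about, which are no part of the job. What is shaped like the puller but orange is not meant.

How it is judged:
By the outcome, as a careful person would: the job done as asked, in the order asked, and still so for the second after the job is handed in, with the robot touching nothing.
It also fails if it takes over 72 s, if anything falls off the work surface, if the arm or the gripper's body presses on something with over 40 N, if the wrist force passes 120 N, or if a joint passes its speed limit or range.

### The arm

A 6-joint arm with a two-finger parallel gripper is mounted at the origin on the work surface. World frame = base frame: x ahead of the robot, y to its left, z up, the work surface at z = 0. Lengths are in mm, angles in rad, forces in N, time in s.
With the tool pointing down it reaches from about 275 to 750 mm from the base axis. Payload 10.2 kg.
Tool frame: the origin (TCP) lies at the very end of the fingers, on their centre line; the grasp point (between the pads) lies 19 mm behind it (ctrl.pinch_z is the distance from the TCP to the grasp point, in mm); y points along the fingers, z is the direction in which the jaws open and shut, and the axes are right-handed (so a half turn about y gives the same grasp; the last joint's range is limited). The gripper opens to 85 mm and grips with 20 to 120 N. Pads are 22 mm wide; open, the fingers measure 114 mm over their backs; the gripper's body (76 mm by 85 mm) begins 54 mm behind the grasp point. The pads swing forward as they close: fully open they stand 13 mm farther back than shut.
Start: joints at [-1.395, 0.313, 1.498, -0, 1.331, -0.223], TCP at [203.852, -483.813, 206.194] pointing down, gripper open.
Joint ranges: [-2.94, 2.94], [-0.97, 2.17], [0.19, 2.56], [-1.23, 4.37], [0.02, 3.11], [-2.88, 2.88]. Speed limits (rad/s): [2.39, 2.39, 3.01, 3.14, 3.14, 3.14].

### API

Orientations are given as a unit quaternion [w, x, y, z].
In Python, from rig import sense, eyes, ctrl gives the robot as it stands. The module is installed in compiled form; this text tells all that it offers.
- The arm moves only by the shell command python3 -m handwheel 'ROWS' [FORCE]. ROWS is JSON, a list of rows, each an object of numbers: "grip": the finger opening in mm, from 0 to 85.4; "tx", "ty", "tz": the shift along the tool's x, y, z in mm; "wx", "wy", "wz": the turn, a rotation vector about the tool's x, y, z in rad. In form: [{"grip": .., "tx": .., "ty": .., "tz": .., "wx": .., "wy": .., "wz": ..}, ...]. A call has 1 to 10 rows; each row shifts and turns the commanded pose from where the row before left it, along the tool's axes as they then stand; what a row does not reach is not made up. A row lasts 1/12 s, in which the tool goes at most 41.7 mm and 7.16 degrees, less where a joint would pass 70% of its speed; a pose out of reach is approached as far as the arm can. A call is refused whole if a number of a shift passes 41.7 or a number of a turn 0.125, either way. A call with a gripper value outside its range is refused whole. The fingers move at their own pace and stop on an object; FORCE is the grip in N (left out, the last holds). Time passes only in rows, so rows that do not move let the fingers close. It gives the time, the measured TCP pose, the force and the opening at its end, in the units of the state.
- sense(): the state, without advancing time (a new reading comes with each control period).
- eyes.capture(name): name is "side" or "top" or "wrist"; returns a dict with "pixels" (420x560x3 uint8, red, green, blue), "mtx" (3x3 intrinsics, pixels), "R" (3x3) and "t" (3): a world point X has camera coordinates R X + t. Camera axes: x right, y down, z forward; pixel columns grow to the right and rows downward; lengths in mm; the calibration is good to about 2 mm. A picture is of the moment at which its call begins. There is no depth.
- ctrl.finish_job(): hands the job in, once; it reports no verdict.
The state is a dict: "time_s": time; "joints": joint angles; "dq": joint speeds; "tau": joint torques, N m; "eef_pos": TCP position; "ee_rot": TCP orientation; "force": force on the tool from outside, world axes, zero at the start; "wrist_torque": the same for the moment, N m; "grip_width": opening from 0.0 (shut) to 1.0 (fully open).
Only numpy, scipy, OpenCV 4.12 (cv2) and the standard library are available. Lean on these libraries where they do the work, as an engineer would, in place of code of your own. Each camera call takes 0.05 s, during which the arm holds its last target.

## Working session

There is one attempt and no reset: what is moved stays moved. The work goes in short steps, Python scripts to look and compute and a shell command to move; the robot and the scene stay as the last step left them, time stands still between calls to the robot, and variables do not carry over. Pictures are saved under pics/ and viewed, and the job is handed in when it is done.

```bash
mkdir -p pics; ls
python3 - <<'E'
from rig import sense, eyes, ctrl
import cv2
for n in ["side","top","wrist"]:
    c=eyes.capture(n); cv2.imwrite(f"pics/a_{n}.png",cv2.cvtColor(c["pixels"],cv2.COLOR_RGB2BGR))
    print(n,c["mtx"].round(1).tolist(),c["R"].round(4).tolist(),c["t"].round(1).tolist())
print(sense(),ctrl.pinch_z)
E
```

```text
pics
side [[529.0, 0.0, 277.5], [0.0, 529.0, 210.0], [0.0, 0.0, 1.0]] [[-0.7685, -0.6399, 0.0052], [-0.4103, 0.4865, -0.7713], [0.491, -0.5949, -0.6364]] [352.6, 290.4, 1143.4]
top [[495.1, 0.0, 282.7], [0.0, 495.1, 212.4], [0.0, 0.0, 1.0]] [[-0.0112, -0.9998, -0.0134], [-0.9862, 0.0133, -0.1648], [0.165, 0.0113, -0.9862]] [-19.4, 537.0, 1064.1]
wrist [[303.7, 0.0, 288.9], [0.0, 303.7, 212.1], [0.0, 0.0, 1.0]] [[0.3882, -0.9216, -0.0008], [-0.8749, -0.3688, 0.314], [-0.2896, -0.1212, -0.9494]] [-524.9, -40.5, 380.0]
{'time_s': 0.15, 'joints': array([-1.39538559e+00,  3.13325491e-01,  1.49821284e+00,  9.15599423e-06,
        1.33097861e+00, -2.23391603e-01]), 'dq': array([ 0.00075714, -0.00107579, -0.0012197 , -0.00053458, -0.00023058,
       -0.00124831]), 'tau': array([ 1.42215118e-03, -4.12372971e+01, -2.59794509e+01, -1.65094420e-04,
        3.25856941e-03, -5.69491675e-06]), 'eef_pos': array([ 203.82611291, -483.60922127,  205.78321146]), 'ee_rot': array([ 0.14007562, -0.14005366,  0.69342241, -0.69276919]), 'force': array([-0.233813  ,  0.89765686,  0.43750509]), 'wrist_torque': array([ 0.02492002, -0.03730981,  0.01250315]), 'grip_width': 1.0018472286541156} 18.700000000000003
```

View pics/a_top.png

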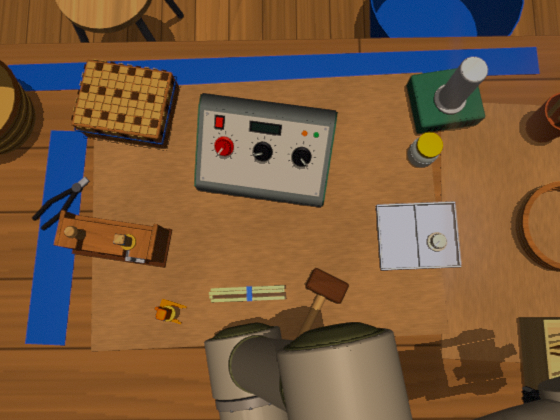

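View pics/a_side.png

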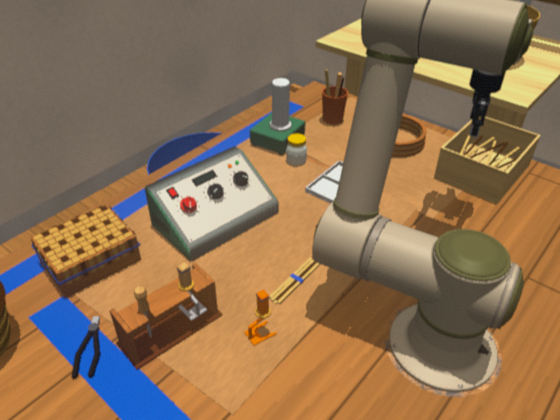

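View pics/a_wrist.png

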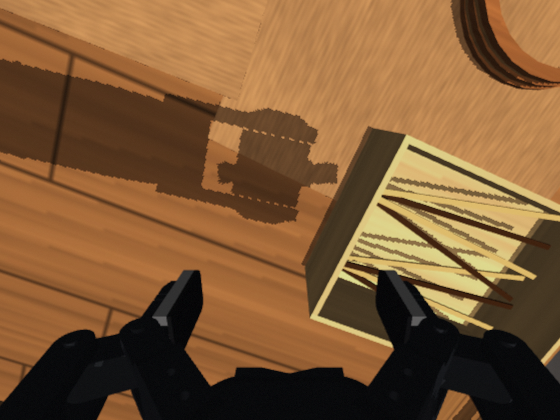

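Run:
```python
import cv2
a=cv2.imread("pics/a_top.png");b=cv2.imread("pics/a_side.png")
cv2.imwrite("pics/b1.png",cv2.resize(a[195:335,40:200],None,fx=5,fy=4.2,interpolation=cv2.INTER_CUBIC)[:600])
cv2.imwrite("pics/b2.png",cv2.resize(b[250:360,100:290],None,fx=4.2,fy=4.2,interpolation=cv2.INTER_CUBIC))
```

```text
(no output)
```

View pics/b1.png

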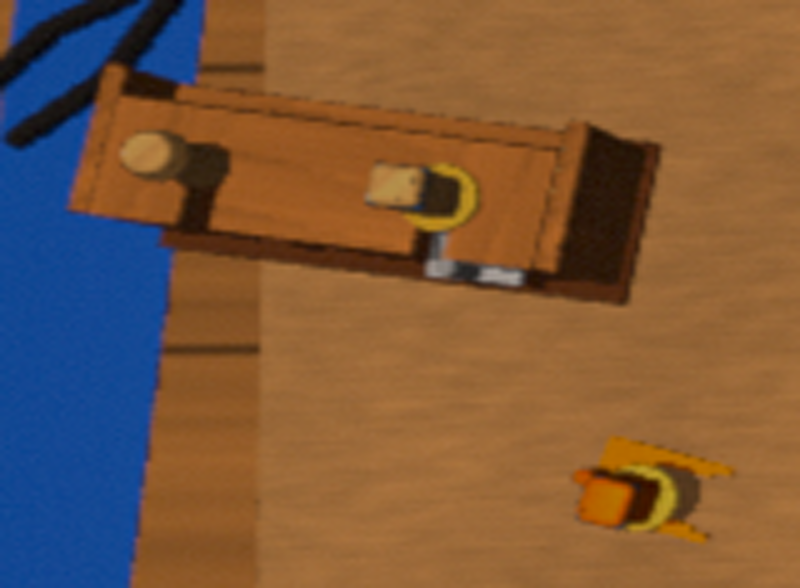

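View pics/b2.png

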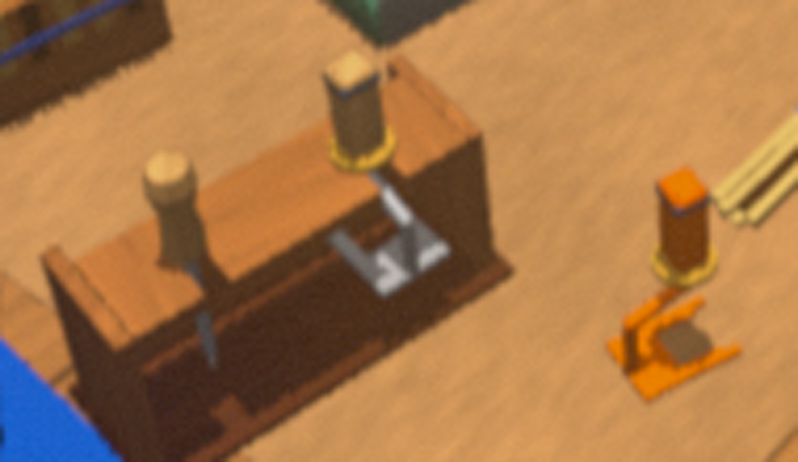

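```bash
cat > h.py <<'E'
import cv2,sys,numpy as np
def crop(src,dst,x0,y0,w,h,s):
    a=cv2.imread(src)[y0:y0+h,x0:x0+w]
    a=cv2.resize(a,None,fx=s,fy=s,interpolation=cv2.INTER_CUBIC)
    for k in range((x0+9)//10*10,x0+w,10):
        cv2.line(a,(int((k-x0+.5)*s),0),(int((k-x0+.5)*s),8),(255,255,255),1); cv2.putText(a,str(k),(int((k-x0)*s),18),0,.35,(255,255,255),1)
    for k in range((y0+9)//10*10,y0+h,10):
        cv2.line(a,(0,int((k-y0+.5)*s)),(8,int((k-y0+.5)*s)),(255,255,255),1); cv2.putText(a,str(k),(10,int((k-y0+.5)*s)+4),0,.35,(255,255,255),1)
    cv2.imwrite(dst,a)
E
python3 - <<'E'
from h import crop
crop("pics/a_top.png","pics/c1.png",190,85,150,120,5)
crop("pics/a_side.png","pics/c2.png",140,140,150,110,5)
crop("pics/a_top.png","pics/c3.png",50,205,130,80,6)
crop("pics/a_side.png","pics/c4.png",105,255,120,100,6)
crop("pics/a_top.png","pics/c5.png",370,190,100,90,6)
E
```

```text
(no output)
```

View pics/c1.png

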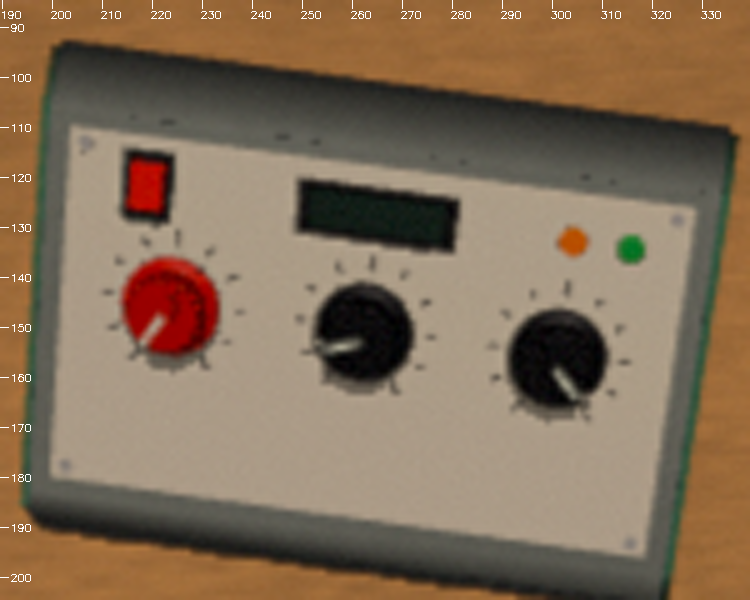

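View pics/c2.png

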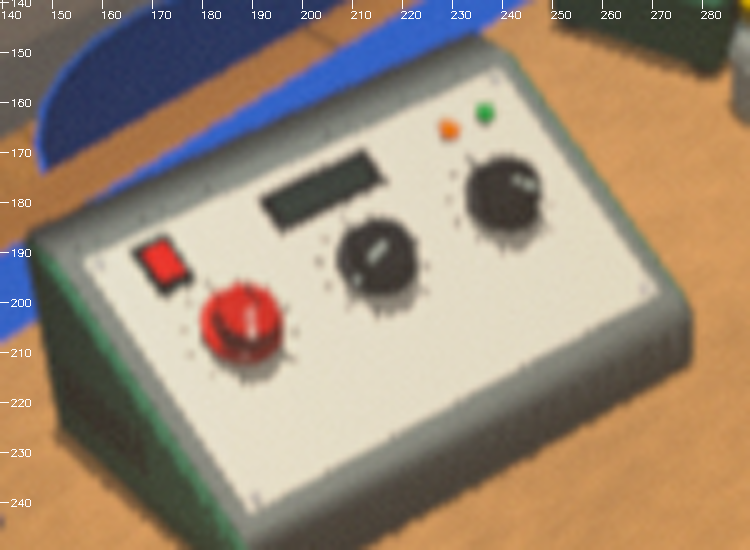

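View pics/c3.png

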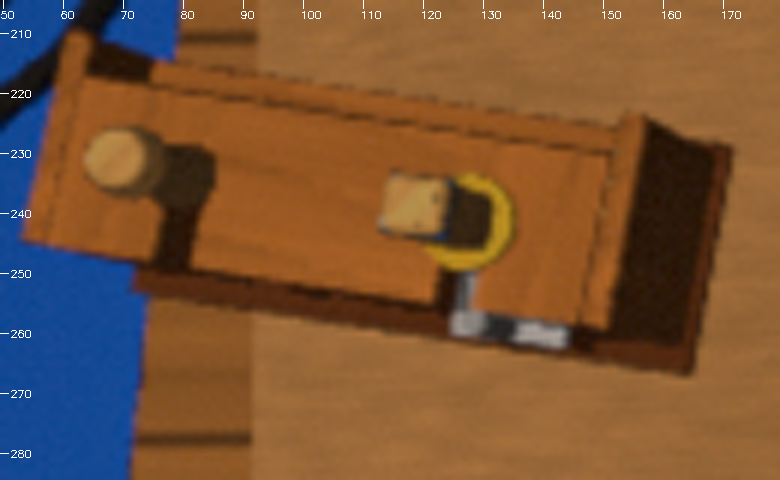

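View pics/c4.png

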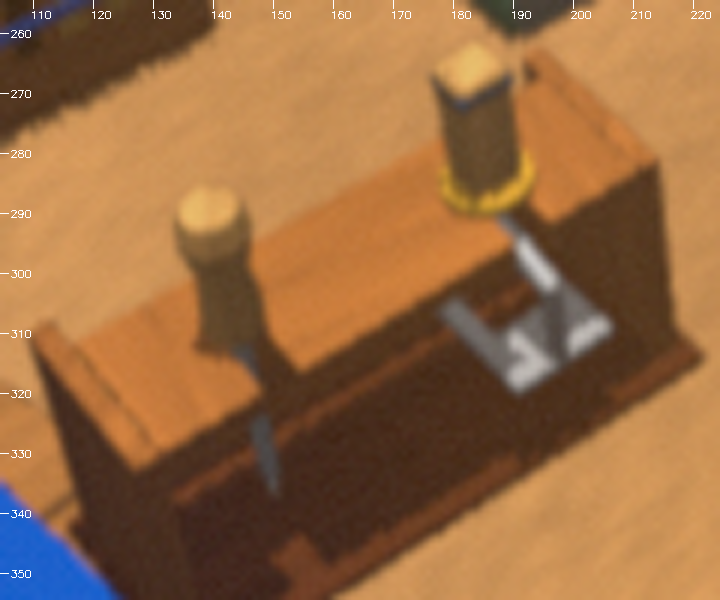

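View pics/c5.png

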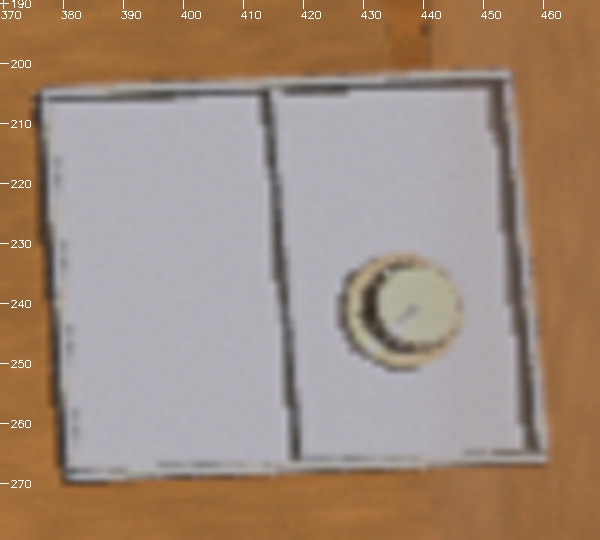

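```bash
cat > cal.py <<'E'
import numpy as np
C={"side":([529,529,277.5,210],np.array([[-0.7685,-0.6399,0.0052],[-0.4103,0.4865,-0.7713],[0.491,-0.5949,-0.6364]]),np.array([352.6,290.4,1143.4])),
"top":([495.1,495.1,282.7,212.4],np.array([[-0.0112,-0.9998,-0.0134],[-0.9862,0.0133,-0.1648],[0.165,0.0113,-0.9862]]),np.array([-19.4,537.0,1064.1]))}
def proj(c,X):
    k,R,t=C[c]; p=np.atleast_2d(X)@R.T+t
    return np.c_[k[0]*p[:,0]/p[:,2]+k[2],k[1]*p[:,1]/p[:,2]+k[3]]
def tri(a,b):
    A=[];y=[]
    for c,(u,v) in (("top",a),("side",b)):
        k,R,t=C[c]
        for q,r in (((u-k[2])/k[0],0),((v-k[3])/k[1],1)):
            A.append(R[r]-q*R[2]);y.append(q*t[2]-t[r])
    s=np.linalg.lstsq(np.array(A),np.array(y),rcond=None)[0]
    return s,np.r_[proj("top",s)[0]-a,proj("side",s)[0]-b]
def onz(c,uv,z):
    k,R,t=C[c]; d=R.T@np.array([(uv[0]-k[2])/k[0],(uv[1]-k[3])/k[1],1]); o=-R.T@t
    return o+d*(z-o[2])/d[2]
def Rz(a): return np.array([[np.cos(a),-np.sin(a),0],[np.sin(a),np.cos(a),0],[0,0,1]])
E
python3 - <<'E'
from cal import *
from scipy.optimize import least_squares
u=np.array([.866,0,.5]);n=np.array([-.5,0,.866]);Y=np.array([0,1,0])
M=[85*u+135*Y,85*u-135*Y,-85*u-135*Y,-85*u+135*Y]+[8*u+10*n+y*Y for y in (85,0,-85)]
M=np.array(M)
T=np.array([[204,110],[329.2,126.2],[318.6,196.4],[200,180.2],[223.9,146.4],[262.6,151.4],[301.4,156.7]])-.4
S=np.array([[156.8,192],[241,153.6],[272.4,199.2],[190,243.4],[188.4,204.6],[215.5,191.8],[240.6,179]])-.4
def f(p,sel=slice(None)):
    X=M[sel]@Rz(p[3]).T+p[:3]
    return np.r_[(proj("top",X)-T[sel]).ravel(),(proj("side",X)-S[sel]).ravel()]
for sel in (slice(None),slice(4,7),slice(0,4)):
    r=least_squares(f,[550,100,80,0],args=(sel,)); print(r.x.round(3)); print(r.fun.reshape(-1,2).round(1).tolist())
for nme,a,b in (("awl",(69.8,231.7),(140.2,289.7)),("handletop",(119.2,239.3),(183.8,266.3))):
    s,e=tri(np.array(a)-.4,np.array(b)-.4);print(nme,s.round(1),e.round(1))
print("tray corners",[onz("top",(np.array(q)/6+[370,190]-.4),18).round(1)for q in((40,92),(508,71),(545,458),(66,478))])
E
```

```text
[ 6.60327e+02  1.60310e+01  8.57740e+01 -1.56000e-01]
[[1.1, -2.4], [0.7, -1.8], [-0.1, 2.9], [0.4, 2.6], [0.5, 0.4], [0.3, 0.6], [0.3, 0.7], [-2.1, -1.5], [-2.8, -1.3], [0.1, 1.4], [0.5, 1.3], [-0.3, 0.3], [-0.4, -0.2], [-0.2, 0.2]]
[ 6.60622e+02  1.62650e+01  8.64800e+01 -1.52000e-01]
[[0.3, 0.3], [0.2, 0.4], [0.2, 0.3], [-0.4, 0.1], [-0.6, -0.4], [-0.4, -0.1]]
[ 6.60089e+02  1.58540e+01  8.52690e+01 -1.57000e-01]
[[1.3, -2.2], [0.8, -1.6], [-0.1, 3.1], [0.5, 2.7], [-2.0, -1.4], [-2.6, -1.1], [0.2, 1.6], [0.7, 1.5]]
awl [483.1 395.9 167.8] [ 0.3  0.4 -0.4 -0.1]
handletop [466.5 296.9 166.8] [ 0.4  0.5 -0.6 -0.2]
tray corners [array([ 555.6, -240.5,   18. ]), array([ 561.3, -419. ,   18. ]), array([ 414.1, -422.8,   18. ]), array([ 408.8, -244. ,   18. ])]
```

```bash
cat > st.py <<'E'
from rig import sense
import numpy as np
from scipy.spatial.transform import Rotation as Ro
def get():
    s=sense(); q=s["ee_rot"]; R=Ro.from_quat([q[1],q[2],q[3],q[0]]).as_matrix()
    return s,s["eef_pos"],R
def plan(P,Rt,cmd=None):
    "P target TCP; Rt target matrix: shift (tool axes now) and rotvec total"
    s,p,R=get()
    print("t",round(s["time_s"],2),"tcp",p.round(1),"j",s["joints"].round(2),"F",s["force"].round(1),"M",s["wrist_torque"].round(2),"g",round(s["grip_width"]*85.4,1))
    print("R",R.round(3).tolist())
    if P is not None: print("shift tool",(R.T@(np.array(P)-p)).round(1),"world",(np.array(P)-p).round(1))
    if Rt is not None: print("rotvec",Ro.from_matrix(R.T@Rt).as_rotvec().round(3))
def frame(y,z):
    y=np.array(y,float);y/=np.linalg.norm(y);z=np.array(z,float);z-=y*(z@y);z/=np.linalg.norm(z);return np.c_[np.cross(y,z),y,z]
E
python3 - <<'E'
from st import *
from cal import *
for c,a,b in (("puller170",(119.2-.4,239.3-.4),(183.4,265.9)),):
    print(c,onz("top",a,170).round(1),onz("side",b,170).round(1))
print("awl",onz("top",(69.4,231.3),172).round(1),onz("side",(139.8,289.3),172).round(1))
print("collar side z113", onz("side",(185.8,285.1),112.5).round(1))
for sg in (1,-1): plan([465,297,123],frame([0,0,-1],[sg*.165,sg*.986,0]))
E
```

```text
puller170 [467.  296.5 170. ] [462.6 298.4 170. ]
awl [483.2 394.5 172. ] [478.7 397.6 172. ]
collar side z113 [463.3 299.4 112.5]
t 0.15 tcp [ 203.8 -483.6  205.8] j [-1.4   0.31  1.5   0.    1.33 -0.22] F [-0.2  0.9  0.4] M [ 0.02 -0.04  0.01] g 85.6
R [[-0.922, -0.0, 0.388], [-0.388, 0.001, -0.922], [-0.0, -1.0, -0.001]]
shift tool [-543.8   83.5 -617.9] world [261.2 780.6 -82.8]
rotvec [ 0.000e+00 -2.577e+00 -1.000e-03]
t 0.15 tcp [ 203.8 -483.6  205.8] j [-1.4   0.31  1.5   0.    1.33 -0.22] F [-0.2  0.9  0.4] M [ 0.02 -0.04  0.01] g 85.6
R [[-0.922, -0.0, 0.388], [-0.388, 0.001, -0.922], [-0.0, -1.0, -0.001]]
shift tool [-543.8   83.5 -617.9] world [261.2 780.6 -82.8]
rotvec [0.001 0.565 0.   ]
```

```bash
python3 -m handwheel '[{"grip":85,"ty":-10,"wy":0.113},{"grip":85,"ty":-10,"wy":0.113},{"grip":85,"ty":-10,"wy":0.113},{"grip":85,"ty":-10,"wy":0.113},{"grip":85,"ty":-10,"wy":0.113},{"grip":85,"tx":-3,"tz":-20},{"grip":85,"tx":-6.4,"tz":-40},{"grip":85,"tx":-6.4,"tz":-40},{"grip":85,"tx":-6.4,"tz":-40},{"grip":85,"tx":-6.4,"tz":-40}]' && python3 -m handwheel '[{"tx":-6.4,"tz":-40},{"tx":-6.4,"tz":-40},{"tx":-6.4,"tz":-40},{"tx":-6.4,"tz":-40},{"tx":-6.4,"tz":-40},{"tx":-6.4,"tz":-40},{"tx":-6.4,"tz":-40},{"tx":-6.4,"tz":-40},{"tx":-6.4,"tz":-40},{"tx":-6.4,"tz":-40}]'
python3 - <<'E'
from st import *
plan([465,297,255],frame([0,0,-1],[-.165,-.986,0]))
E
```

```text
t 0.15 tcp [ 203.8 -483.6  205.8] j [-1.4   0.31  1.5   0.    1.33 -0.22] F [-0.2  0.9  0.4] M [ 0.02 -0.04  0.01] g 85.6
R [[-0.922, -0.0, 0.388], [-0.388, 0.001, -0.922], [-0.0, -1.0, -0.001]]
shift tool [-543.8  -48.5 -618. ] world [261.2 780.6  49.2]
rotvec [0.001 0.565 0.   ]invalid input
```

```bash
python3 -m handwheel '[{"grip":85,"tx":0,"ty":-10,"tz":0,"wx":0,"wy":0.113,"wz":0}]'
```

```text
time_s: 0.23
eef_pos: [203.7, -482.9, 214.5]
ee_rot: [0.101, -0.101, 0.701, -0.698]
force: [0.4, -0.5, 0.5]
grip_width: 0.995
```

```bash
python3 -m handwheel '[{"grip":85,"tx":0,"ty":-10,"tz":0,"wx":0,"wy":0.113,"wz":0},{"grip":85,"tx":0,"ty":-10,"tz":0,"wx":0,"wy":0.113,"wz":0},{"grip":85,"tx":0,"ty":-10,"tz":0,"wx":0,"wy":0.113,"wz":0},{"grip":85,"tx":0,"ty":-10,"tz":0,"wx":0,"wy":0.113,"wz":0},{"grip":85,"tx":-3,"ty":0,"tz":-20,"wx":0,"wy":0,"wz":0},{"grip":85,"tx":-6,"ty":0,"tz":-40,"wx":0,"wy":0,"wz":0},{"grip":85,"tx":-6,"ty":0,"tz":-40,"wx":0,"wy":0,"wz":0},{"grip":85,"tx":-6,"ty":0,"tz":-40,"wx":0,"wy":0,"wz":0},{"grip":85,"tx":-6,"ty":0,"tz":-40,"wx":0,"wy":0,"wz":0},{"grip":85,"tx":-6,"ty":0,"tz":-40,"wx":0,"wy":0,"wz":0}]' && python3 -m handwheel '[{"grip":85,"tx":-6,"ty":0,"tz":-40,"wx":0,"wy":0,"wz":0},{"grip":85,"tx":-6,"ty":0,"tz":-40,"wx":0,"wy":0,"wz":0},{"grip":85,"tx":-6,"ty":0,"tz":-40,"wx":0,"wy":0,"wz":0},{"grip":85,"tx":-6,"ty":0,"tz":-40,"wx":0,"wy":0,"wz":0},{"grip":85,"tx":-6,"ty":0,"tz":-40,"wx":0,"wy":0,"wz":0},{"grip":85,"tx":-6,"ty":0,"tz":-40,"wx":0,"wy":0,"wz":0},{"grip":85,"tx":-6,"ty":0,"tz":-40,"wx":0,"wy":0,"wz":0},{"grip":85,"tx":-6,"ty":0,"tz":-40,"wx":0,"wy":0,"wz":0},{"grip":85,"tx":-6,"ty":0,"tz":-40,"wx":0,"wy":0,"wz":0},{"grip":85,"tx":-6,"ty":0,"tz":-40,"wx":0,"wy":0,"wz":0}]'
python3 - <<'E'
from st import *
plan([465,297,255],frame([0,0,-1],[-.165,-.986,0]))
E
```

```text
time_s: 1.07
eef_pos: [272.8, -270.4, 256.0]
ee_rot: [-0.059, 0.059, 0.705, -0.705]
force: [0.8, -0.4, 0.8]
grip_width: 0.995
time_s: 1.9
eef_pos: [398.1, 114.6, 256.2]
ee_rot: [0.058, -0.059, -0.705, 0.705]
force: [1.3, -1.5, 0.3]
grip_width: 0.994
t 1.9 tcp [398.1 114.6 256.2] j [-0.    0.03  1.71 -0.    1.41  1.73] F [ 1.3 -1.5  0.3] M [-0.08 -0.05 -0.02] g 84.9
R [[-0.986, 0.0, -0.165], [0.165, -0.0, -0.986], [-0.0, -1.0, 0.0]]
shift tool [ -35.9    1.2 -191. ] world [ 66.9 182.4  -1.2]
rotvec [-0.  0. -0.]
```

```bash
python3 -m handwheel '[{"grip":85,"tx":-7,"ty":0,"tz":-40,"wx":0,"wy":0,"wz":0},{"grip":85,"tx":-7,"ty":0,"tz":-40,"wx":0,"wy":0,"wz":0},{"grip":85,"tx":-7,"ty":0,"tz":-40,"wx":0,"wy":0,"wz":0},{"grip":85,"tx":-7,"ty":0,"tz":-30,"wx":0,"wy":0,"wz":0},{"grip":85,"tx":-4,"ty":0,"tz":-15,"wx":0,"wy":0,"wz":0},{"grip":85,"tx":0,"ty":0,"tz":0,"wx":0,"wy":0,"wz":0}]'
python3 - <<'E'
from st import *
plan([465,297,255],None)
from rig import eyes
import cv2,pickle
for n in ("wrist","top","side"):
    c=eyes.capture(n);pickle.dump(c,open(f"pics/d_{n}.pkl","wb")); cv2.imwrite(f"pics/d_{n}.png",cv2.cvtColor(c["pixels"],cv2.COLOR_RGB2BGR))
E
```

```text
time_s: 2.4
eef_pos: [457.3, 272.1, 255.1]
ee_rot: [0.058, -0.057, -0.705, 0.705]
force: [0.7, 0.3, -0.1]
grip_width: 0.998
t 2.4 tcp [457.3 272.1 255.1] j [0.32 0.3  1.39 0.   1.45 2.05] F [ 0.7  0.3 -0.1] M [-0.    0.01 -0.07] g 85.2
R [[-0.987, -0.001, -0.163], [0.163, 0.0, -0.987], [0.001, -1.0, 0.0]]
shift tool [ -3.6   0.1 -25.8] world [ 7.7 24.9 -0.1]
```

View pics/d_wrist.png

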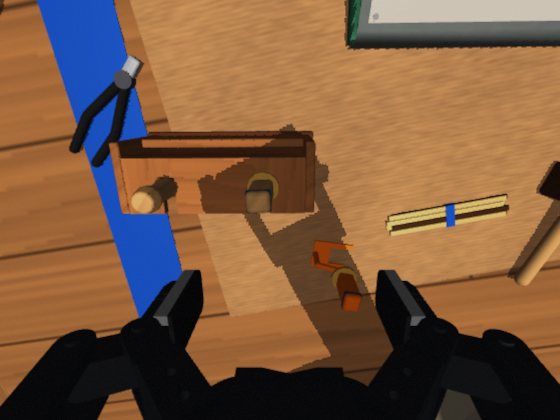

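View pics/d_side.png

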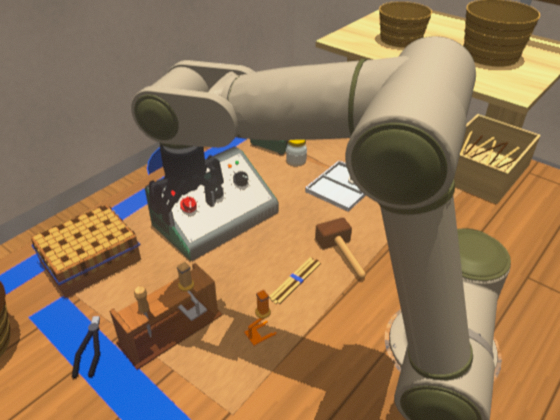

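Run:
```python
from cal import *
import pickle,cv2
from h import crop
w=pickle.load(open("pics/d_wrist.pkl","rb"));K=w["mtx"];C["wrist"]=([K[0,0],K[1,1],K[0,2],K[1,2]],w["R"],w["t"])
print("cam",(-w["R"].T@w["t"]).round(1))
for p in ([457.3,272.1,255.1],[465,297,170]): print({c:proj(c,p)[0].round(1).tolist() for c in C})
print("handle",onz("wrist",(259,200),170))
print("awl",onz("wrist",(144,200),172))
crop("pics/d_wrist.png","pics/d2.png",100,120,230,110,3.4)
```

```text
cam [537.3 258.6 422.4]
{'side': [190.5, 229.5], 'top': [116.0, 238.8], 'wrist': [288.4, 252.0]}
{'side': [183.1, 265.0], 'top': [118.5, 240.0], 'wrist': [258.9, 205.2]}
handle [469.58839943 295.9768659  170.        ]
awl [486.17867668 392.99426166 172.        ]
```

View pics/d2.png

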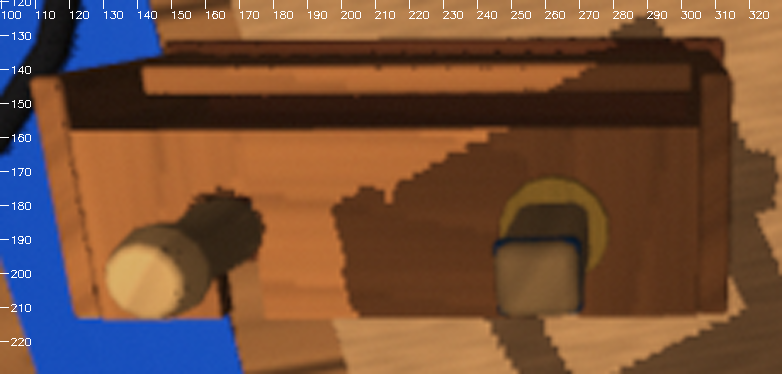

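View pics/d_top.png

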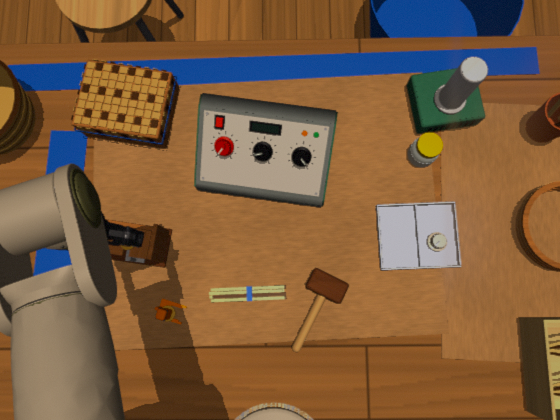

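```bash
python3 -m handwheel '[{"grip":85,"tx":-5,"ty":0,"tz":-26,"wx":0,"wy":0,"wz":0},{"grip":85,"tx":0,"ty":15,"tz":0,"wx":0,"wy":0,"wz":0},{"grip":85,"tx":0,"ty":30,"tz":0,"wx":0,"wy":0,"wz":0},{"grip":85,"tx":0,"ty":30,"tz":0,"wx":0,"wy":0,"wz":0},{"grip":85,"tx":0,"ty":30,"tz":0,"wx":0,"wy":0,"wz":0},{"grip":85,"tx":0,"ty":15,"tz":0,"wx":0,"wy":0,"wz":0},{"grip":85,"tx":0,"ty":9,"tz":0,"wx":0,"wy":0,"wz":0},{"grip":85,"tx":0,"ty":0,"tz":0,"wx":0,"wy":0,"wz":0},{"grip":85,"tx":0,"ty":0,"tz":0,"wx":0,"wy":0,"wz":0}]'
python3 - <<'E'
from st import *
plan([466.5,296.5,126],frame([0,0,-1],[-.165,-.986,0]))
from rig import eyes
import cv2
c=eyes.capture("wrist");cv2.imwrite(f"pics/e_wrist.png",cv2.cvtColor(c["pixels"],cv2.COLOR_RGB2BGR))
E
```

```text
time_s: 3.3
eef_pos: [466.7, 294.1, 128.2]
ee_rot: [-0.059, 0.059, 0.705, -0.704]
force: [-0.0, -0.1, 0.7]
grip_width: 0.997
t 3.3 tcp [466.7 294.1 128.2] j [ 0.35  0.44  1.53 -0.    1.17  2.09] F [-0.  -0.1  0.7] M [0.04 0.04 0.02] g 85.2
R [[-0.986, 0.001, -0.166], [0.166, 0.0, -0.986], [-0.001, -1.0, -0.001]]
shift tool [ 0.6  2.2 -2.3] world [-0.2  2.4 -2.2]
rotvec [ 0.001 -0.001 -0.001]
```

View pics/e_wrist.png

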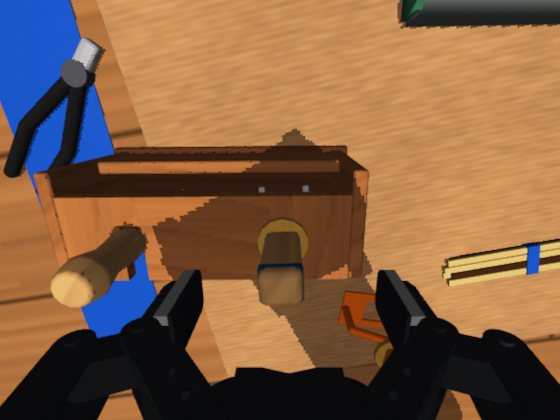

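```bash
python3 -m handwheel '[{"grip":85,"tx":0,"ty":2,"tz":-3,"wx":0,"wy":0,"wz":0},{"grip":40,"tx":0,"ty":0,"tz":0,"wx":0,"wy":0,"wz":0},{"grip":30,"tx":0,"ty":0,"tz":0,"wx":0,"wy":0,"wz":0},{"grip":10,"tx":0,"ty":0,"tz":0,"wx":0,"wy":0,"wz":0},{"grip":10,"tx":0,"ty":0,"tz":0,"wx":0,"wy":0,"wz":0},{"grip":10,"tx":0,"ty":0,"tz":0,"wx":0,"wy":0,"wz":0},{"grip":10,"tx":0,"ty":0,"tz":0,"wx":0,"wy":0,"wz":0},{"grip":10,"tx":0,"ty":0,"tz":0,"wx":0,"wy":0,"wz":0}]' 80
python3 - <<'E'
from st import *
plan(None,None)
from rig import eyes
import cv2
c=eyes.capture("wrist");cv2.imwrite(f"pics/f_wrist.png",cv2.cvtColor(c["pixels"],cv2.COLOR_RGB2BGR))
E
```

```text
time_s: 4.02
eef_pos: [467.0, 297.6, 125.6]
ee_rot: [-0.058, 0.059, 0.705, -0.704]
force: [-0.0, 1.9, 3.5]
grip_width: 0.236
t 4.02 tcp [467.  297.6 125.6] j [0.36 0.45 1.52 0.   1.17 2.09] F [-0.   1.9  3.5] M [ 0.14 -0.   -0.01] g 20.1
R [[-0.986, 0.001, -0.165], [0.165, 0.0, -0.986], [-0.001, -1.0, -0.001]]
```

View pics/f_wrist.png

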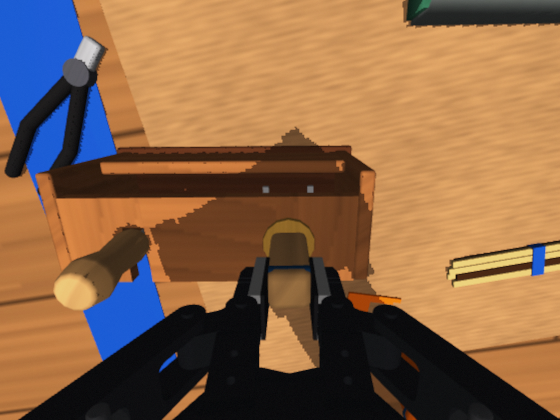

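```bash
python3 -m handwheel '[{"grip":10,"tx":0,"ty":-3,"tz":0,"wx":0,"wy":0,"wz":0},{"grip":10,"tx":0,"ty":-2,"tz":0,"wx":0,"wy":0,"wz":0},{"grip":10,"tx":0,"ty":0,"tz":0,"wx":0,"wy":0,"wz":0},{"grip":10,"tx":0,"ty":0,"tz":0,"wx":0,"wy":0,"wz":0}]'
python3 - <<'E'
from st import *
from cal import *
plan(None,None)
print(onz("top",(161,314),126),onz("side",(262.3,295.5),126))
E
```

```text
time_s: 4.4
eef_pos: [466.7, 297.4, 130.1]
ee_rot: [0.059, -0.059, -0.705, 0.705]
force: [1.6, 0.5, -0.8]
grip_width: 0.239
t 4.4 tcp [466.7 297.4 130.1] j [ 0.36  0.44  1.52 -0.    1.18  2.09] F [ 1.6  0.5 -0.8] M [-0.03 -0.04 -0.01] g 20.4
R [[-0.986, -0.0, -0.165], [0.165, -0.0, -0.986], [0.0, -1.0, 0.0]]
[319.34225491 219.93057737 126.        ] [312.22261446 225.73042198 126.        ]
```

```bash
python3 -m handwheel '[{"grip":10,"tx":6,"ty":0,"tz":0,"wx":0,"wy":0,"wz":0},{"grip":10,"tx":12,"ty":0,"tz":0,"wx":0,"wy":0,"wz":0},{"grip":10,"tx":18,"ty":0,"tz":0,"wx":0,"wy":0,"wz":0},{"grip":10,"tx":20,"ty":0,"tz":0,"wx":0,"wy":0,"wz":0},{"grip":10,"tx":14,"ty":0,"tz":0,"wx":0,"wy":0,"wz":0},{"grip":10,"tx":6,"ty":0,"tz":0,"wx":0,"wy":0,"wz":0},{"grip":10,"tx":0,"ty":0,"tz":0,"wx":0,"wy":0,"wz":0}]'
python3 - <<'E'
from st import *
from rig import eyes
plan(None,None)
import cv2
from h import crop
for n in ("side","top"):
  c=eyes.capture(n);cv2.imwrite(f"pics/g_{n}.png",cv2.cvtColor(c["pixels"],cv2.COLOR_RGB2BGR))
crop("pics/g_side.png","pics/g2.png",80,170,200,140,3.8)
E
```

```text
time_s: 4.98
eef_pos: [390.7, 310.3, 130.3]
ee_rot: [0.058, -0.058, -0.705, 0.705]
force: [-0.3, -0.1, -0.8]
grip_width: 0.237
t 4.98 tcp [390.7 310.3 130.3] j [0.44 0.33 1.68 0.   1.13 2.17] F [-0.3 -0.1 -0.8] M [ 0.05  0.02 -0.02] g 20.3
R [[-0.986, -0.0, -0.164], [0.164, -0.0, -0.986], [0.0, -1.0, 0.0]]
```

View pics/g2.png

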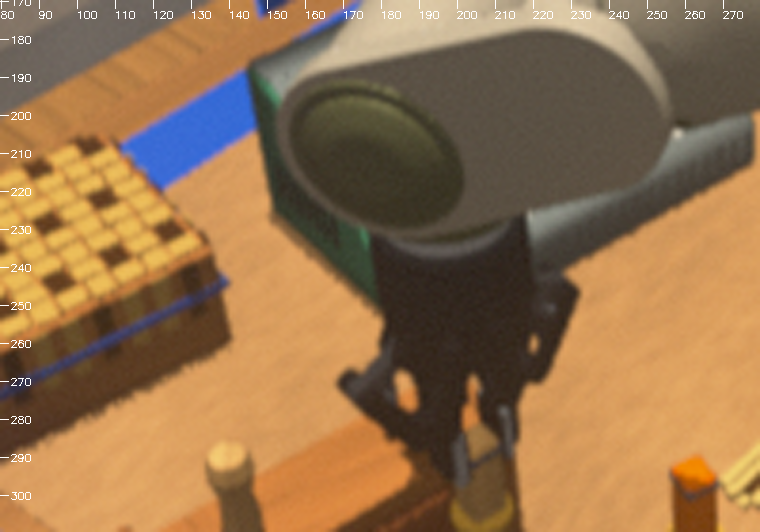

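```bash
cat > tgt.py <<'E'
from st import *
from cal import Rz
YAW=-0.155; P=np.array([660.3,16.3,88.0])
u=Rz(YAW)@[.866,0,.5]; n=Rz(YAW)@[-.5,0,.866]; Yc=Rz(YAW)@[0,1,0.]
K=P+8*u+85*Yc      # red shaft root
Rp=np.c_[-u,-n,-Yc]
def tcp(along,off,lat=0): return K+along*u+lat*Yc+(off+81.6)*n
E
python3 - <<'E'
from tgt import *
print("K",K,"u",u,"n",n)
print(tcp(-52,25),tcp(-52,0),tcp(0,1))
plan(tcp(-52,25),Rp)
E
```

```text
K [680.26725232  99.21143479  92.        ] u [ 0.85561799 -0.13369317  0.5       ] n [-0.49400577  0.07719005  0.866     ]
[583.11410248 114.39193871 158.3156    ] [595.46424662 112.46218747 136.6656    ] [639.4623761  105.58733289 163.5316    ]
t 5.08 tcp [392.3 310.  130.4] j [ 0.43  0.33  1.68 -0.    1.13  2.17] F [-0.1  0.2  0.2] M [ 0.    0.01 -0.01] g 20.3
R [[-0.986, 0.001, -0.165], [0.165, 0.0, -0.986], [-0.001, -1.0, -0.0]]
shift tool [-220.6  -27.9  161.4] world [ 190.9 -195.7   28. ]
rotvec [-0.003 -0.011  0.523]
```

```bash
python3 -m handwheel '[{"grip":10,"tx":0,"ty":-15,"tz":0,"wx":0,"wy":0,"wz":0},{"grip":10,"tx":0,"ty":-30,"tz":0,"wx":0,"wy":0,"wz":0},{"grip":10,"tx":0,"ty":-30,"tz":0,"wx":0,"wy":0,"wz":0},{"grip":10,"tx":-12,"ty":-10,"tz":10,"wx":0,"wy":0,"wz":0},{"grip":10,"tx":-25,"ty":0,"tz":20,"wx":0,"wy":0,"wz":0},{"grip":10,"tx":-25,"ty":0,"tz":20,"wx":0,"wy":0,"wz":0},{"grip":10,"tx":-25,"ty":0,"tz":20,"wx":0,"wy":0,"wz":0},{"grip":10,"tx":-25,"ty":0,"tz":20,"wx":0,"wy":0,"wz":0},{"grip":10,"tx":-25,"ty":0,"tz":20,"wx":0,"wy":0,"wz":0},{"grip":10,"tx":-25,"ty":0,"tz":20,"wx":0,"wy":0,"wz":0}]'; python3 -m handwheel '[{"grip":10,"tx":-20,"ty":0,"tz":20,"wx":0,"wy":0,"wz":0},{"grip":10,"tx":-12,"ty":0,"tz":14,"wx":0,"wy":0,"wz":0},{"grip":10,"tx":0,"ty":0,"tz":0,"wx":0,"wy":-0.01,"wz":0.07},{"grip":10,"tx":0,"ty":0,"tz":0,"wx":0,"wy":0,"wz":0.1},{"grip":10,"tx":0,"ty":0,"tz":0,"wx":0,"wy":0,"wz":0.1},{"grip":10,"tx":0,"ty":0,"tz":0,"wx":0,"wy":0,"wz":0.1},{"grip":10,"tx":0,"ty":0,"tz":0,"wx":0,"wy":0,"wz":0.1},{"grip":10,"tx":0,"ty":0,"tz":0,"wx":0,"wy":0,"wz":0.05},{"grip":10,"tx":0,"ty":0,"tz":0,"wx":0,"wy":0,"wz":0}]';  python3 - <<'E'
from tgt import *
plan(tcp(-52,25),Rp)
from rig import eyes
import cv2
from h import crop
for n in ("side","top","wrist"):
  c=eyes.capture(n);cv2.imwrite(f"pics/h_{n}.png",cv2.cvtColor(c["pixels"],cv2.COLOR_RGB2BGR))
E
```

```text
time_s: 5.92
eef_pos: [531.6, 153.1, 215.1]
ee_rot: [0.059, -0.059, -0.705, 0.705]
force: [-0.4, 0.6, -1.2]
grip_width: 0.238
time_s: 6.67
eef_pos: [554.8, 116.1, 214.3]
ee_rot: [-0.128, -0.234, -0.667, 0.696]
force: [0.2, 0.5, -1.0]
grip_width: 0.237
t 6.67 tcp [554.8 116.1 214.3] j [ 0.05  0.15  1.78 -0.16  0.7   1.87] F [ 0.2  0.5 -1. ] M [0.11 0.39 0.08] g 20.2
R [[-0.858, 0.49, -0.156], [0.135, -0.078, -0.988], [-0.496, -0.868, 0.001]]
shift tool [ 3.3 62.6 -2.8] world [ 28.3  -1.7 -56. ]
rotvec [-0.001 -0.001  0.004]
```

View pics/h_side.png

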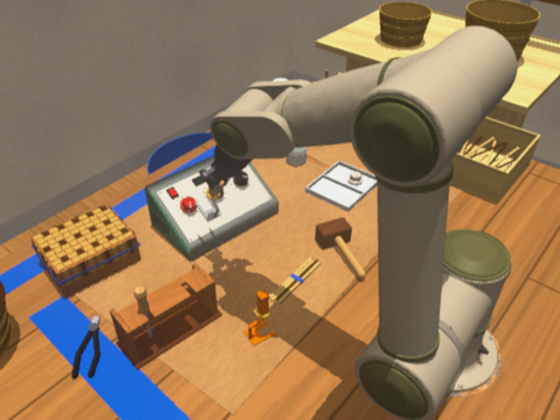

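View pics/h_wrist.png

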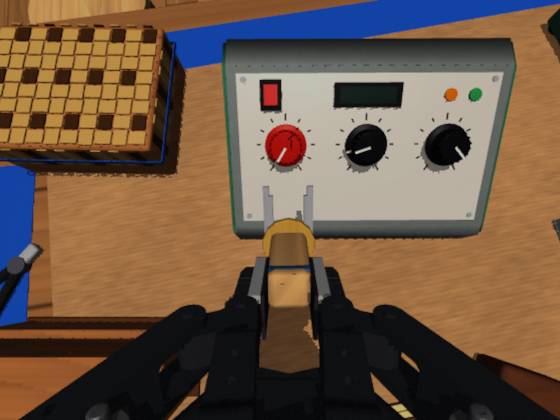

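View pics/h_top.png

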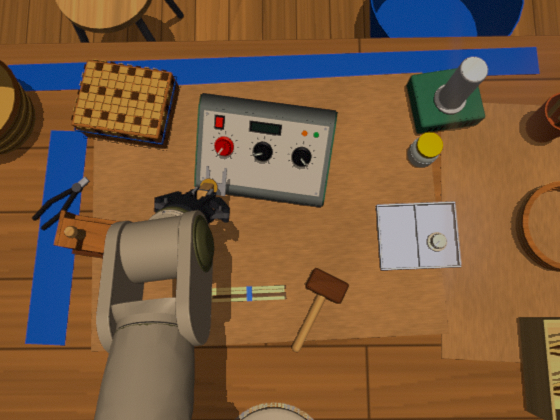

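```bash
python3 -m handwheel '[{"grip":10,"tx":3,"ty":10,"tz":-2.5,"wx":0,"wy":0,"wz":0},{"grip":10,"tx":0,"ty":20,"tz":0,"wx":0,"wy":0,"wz":0},{"grip":10,"tx":0,"ty":20,"tz":0,"wx":0,"wy":0,"wz":0},{"grip":10,"tx":0,"ty":16,"tz":0,"wx":0,"wy":0,"wz":0},{"grip":10,"tx":0,"ty":8,"tz":0,"wx":0,"wy":0,"wz":0},{"grip":10,"tx":0,"ty":0,"tz":0,"wx":0,"wy":0,"wz":0},{"grip":10,"tx":0,"ty":0,"tz":0,"wx":0,"wy":0,"wz":0}]';  python3 - <<'E'
from tgt import *
plan(tcp(-52,0),Rp)
from rig import eyes
import cv2
from h import crop
for n in ("side","top","wrist"):
  c=eyes.capture(n);cv2.imwrite(f"pics/i_{n}.png",cv2.cvtColor(c["pixels"],cv2.COLOR_RGB2BGR))
crop("pics/i_side.png","pics/i2.png",140,150,140,105,5.5)
crop("pics/i_wrist.png","pics/i3.png",200,50,200,150,4)
E
```

```text
time_s: 7.4
eef_pos: [590.3, 113.2, 149.3]
ee_rot: [-0.128, -0.234, -0.667, 0.696]
force: [-0.1, 0.3, -1.2]
grip_width: 0.236
t 7.4 tcp [590.3 113.2 149.3] j [ 0.04  0.3   1.78 -0.19  0.56  1.9 ] F [-0.1  0.3 -1.2] M [ 0.07  0.4  -0.01] g 20.1
R [[-0.858, 0.49, -0.156], [0.135, -0.078, -0.988], [-0.496, -0.868, 0.0]]
shift tool [ 1.8 13.5 -0. ] world [  5.1  -0.8 -12.6]
rotvec [-0.001 -0.001  0.004]
```

View pics/i2.png

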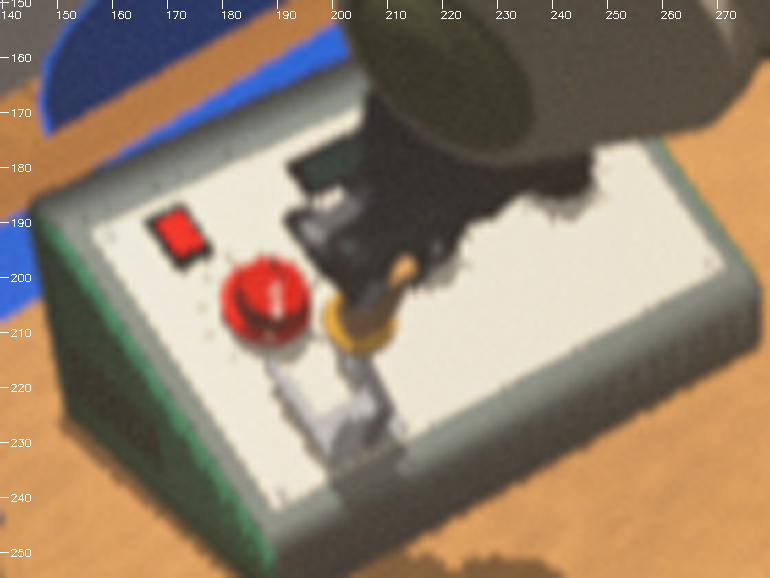

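View pics/i3.png

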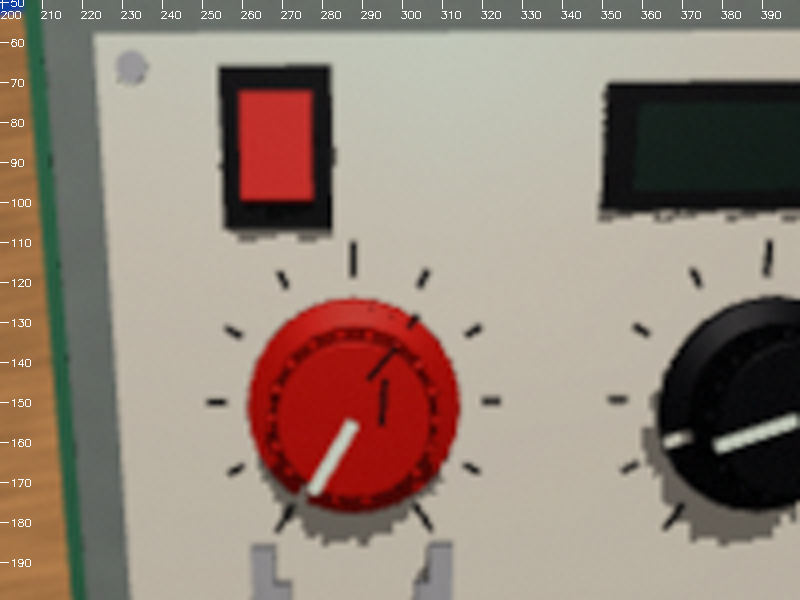

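```bash
python3 -m handwheel '[{"grip":10,"tx":0,"ty":4,"tz":0,"wx":0,"wy":0,"wz":0.003},{"grip":10,"tx":0,"ty":4,"tz":0,"wx":0,"wy":0,"wz":0},{"grip":10,"tx":0,"ty":1,"tz":0,"wx":0,"wy":0,"wz":0},{"grip":10,"tx":0,"ty":0,"tz":0,"wx":0,"wy":0,"wz":0}]'; for i in 1 2 3; do python3 -m handwheel '[{"grip":10,"tx":0,"ty":0.7,"tz":0,"wx":0,"wy":0,"wz":0},{"grip":10,"tx":0,"ty":0,"tz":0,"wx":0,"wy":0,"wz":0}]' | grep -E "pos|force"; done
```

```text
time_s: 7.88
eef_pos: [594.5, 112.6, 141.3]
ee_rot: [-0.129, -0.235, -0.667, 0.695]
force: [0.4, 0.2, -1.6]
grip_width: 0.239
eef_pos: [594.9, 112.6, 141.0]
force: [-0.1, -0.1, -0.6]
eef_pos: [595.2, 112.5, 140.4]
force: [-0.4, 0.3, -0.2]
eef_pos: [595.6, 112.5, 139.8]
force: [-0.1, 0.2, -1.8]
```

```bash
for i in 1 2 3; do python3 -m handwheel '[{"grip":10,"tx":0,"ty":0.6,"tz":0,"wx":0,"wy":0,"wz":0},{"grip":10,"tx":0,"ty":0,"tz":0,"wx":0,"wy":0,"wz":0}]' | grep -E "pos|force"; done; python3 -c "
from tgt import *
plan(tcp(-52,0),Rp)"
```

```text
eef_pos: [595.9, 112.4, 139.3]
force: [0.2, 0.6, -1.1]
eef_pos: [596.2, 112.4, 139.0]
force: [-2.6, 0.0, 1.1]
eef_pos: [596.4, 112.6, 139.1]
force: [-6.3, 1.6, 8.1]
t 8.88 tcp [596.4 112.6 139.1] j [ 0.04  0.32  1.78 -0.19  0.53  1.91] F [-6.3  1.6  8.1] M [ 0.06  0.74 -0.01] g 20.5
R [[-0.855, 0.494, -0.155], [0.134, -0.078, -0.988], [-0.5, -0.866, 0.0]]
shift tool [2.  1.6 0.3] world [-1.  -0.1 -2.4]
rotvec [-0.001 -0.001 -0.   ]
```

```bash
python3 -m handwheel '[{"grip":10,"tx":0,"ty":-1.6,"tz":0,"wx":0,"wy":0,"wz":0},{"grip":10,"tx":0,"ty":0,"tz":0,"wx":0,"wy":0,"wz":0},{"grip":10,"tx":-5,"ty":0,"tz":0,"wx":0,"wy":0,"wz":0},{"grip":10,"tx":-5,"ty":0,"tz":0,"wx":0,"wy":0,"wz":0},{"grip":10,"tx":-4,"ty":0,"tz":0,"wx":0,"wy":0,"wz":0},{"grip":10,"tx":0,"ty":0,"tz":0,"wx":0,"wy":0,"wz":0}]'
python3 - <<'E'
from tgt import *
plan(tcp(0,1.6),Rp)
from rig import eyes
import cv2
from h import crop
for n in ("side","wrist"):
  c=eyes.capture(n);cv2.imwrite(f"pics/j_{n}.png",cv2.cvtColor(c["pixels"],cv2.COLOR_RGB2BGR))
crop("pics/j_side.png","pics/j2.png",160,180,70,60,9)
crop("pics/j_wrist.png","pics/j3.png",220,80,150,150,4)
E
```

```text
time_s: 9.38
eef_pos: [608.7, 110.3, 147.3]
ee_rot: [-0.129, -0.236, -0.667, 0.695]
force: [0.3, 0.2, -0.9]
grip_width: 0.234
t 9.38 tcp [608.7 110.3 147.3] j [ 0.03  0.34  1.74 -0.18  0.56  1.89] F [ 0.3  0.2 -0.9] M [0.12 0.35 0.  ] g 20.0
R [[-0.855, 0.494, -0.156], [0.135, -0.078, -0.988], [-0.501, -0.866, 0.0]]
shift tool [-35.1   0.9  -0.1] world [30.4 -4.7 16.7]
rotvec [-0.001 -0.001 -0.001]
```

View pics/j2.png

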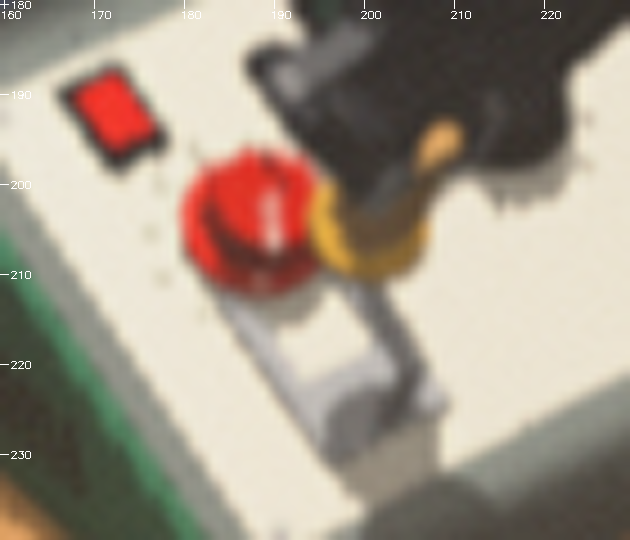

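View pics/j3.png

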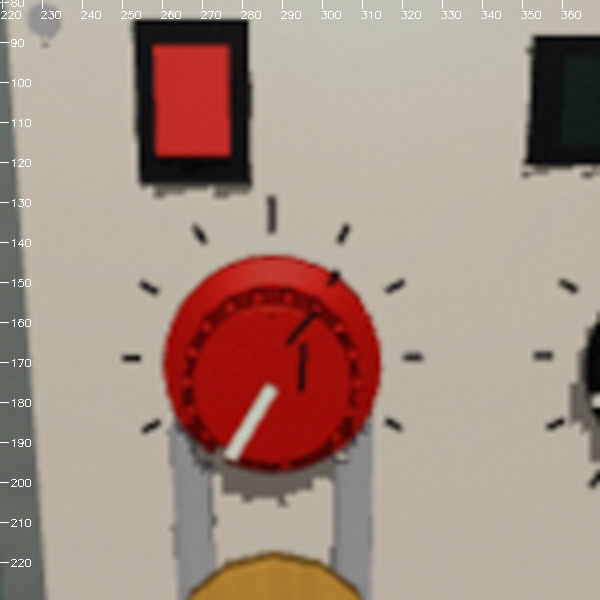

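```bash
python3 -m handwheel '[{"grip":10,"tx":-6,"ty":0,"tz":0,"wx":0,"wy":0,"wz":0},{"grip":10,"tx":-8,"ty":0,"tz":0,"wx":0,"wy":0,"wz":0},{"grip":10,"tx":-8,"ty":0,"tz":0,"wx":0,"wy":0,"wz":0},{"grip":10,"tx":-6,"ty":0,"tz":0,"wx":0,"wy":0,"wz":0},{"grip":10,"tx":-2,"ty":0,"tz":0,"wx":0,"wy":0,"wz":0},{"grip":10,"tx":0,"ty":0,"tz":0,"wx":0,"wy":0,"wz":0}]'; for i in 1 2 3; do python3 -m handwheel '[{"grip":10,"tx":-1,"ty":0,"tz":0,"wx":0,"wy":0,"wz":0},{"grip":10,"tx":0,"ty":0,"tz":0,"wx":0,"wy":0,"wz":0}]' | grep -E "pos|force"; done
python3 - <<'E'
from tgt import *
plan(tcp(0,1.6),Rp)
E
```

```text
time_s: 9.98
eef_pos: [633.9, 106.4, 162.0]
ee_rot: [-0.129, -0.236, -0.667, 0.695]
force: [0.2, -1.2, -1.5]
grip_width: 0.238
eef_pos: [634.1, 106.4, 162.0]
force: [-1.1, 0.3, -1.3]
eef_pos: [635.0, 106.3, 162.7]
force: [-0.2, -0.2, -0.7]
eef_pos: [636.0, 106.1, 163.3]
force: [1.1, -0.7, -1.6]
t 10.48 tcp [636.  106.1 163.3] j [ 0.02  0.37  1.64 -0.15  0.62  1.85] F [ 1.1 -0.7 -1.6] M [0.06 0.28 0.02] g 20.3
R [[-0.856, 0.494, -0.156], [0.135, -0.078, -0.988], [-0.5, -0.866, 0.0]]
shift tool [-3.2  0.9 -0. ] world [ 3.2 -0.5  0.8]
rotvec [-0.001 -0.001  0.   ]
```

```bash
for i in 1 2 3 4; do python3 -m handwheel '[{"grip":10,"tx":-1,"ty":0,"tz":0,"wx":0,"wy":0,"wz":0},{"grip":10,"tx":0,"ty":0,"tz":0,"wx":0,"wy":0,"wz":0}]' | grep -E "pos|force"; done
python3 - <<'E'
from tgt import *
plan(tcp(0,1.6),Rp)
from rig import eyes
import cv2
from h import crop
for n in ("side","wrist"):
  c=eyes.capture(n);cv2.imwrite(f"pics/k_{n}.png",cv2.cvtColor(c["pixels"],cv2.COLOR_RGB2BGR))
crop("pics/k_side.png","pics/k2.png",160,170,70,60,9)
crop("pics/k_wrist.png","pics/k3.png",200,80,180,200,3)
E
```

```text
eef_pos: [636.9, 106.0, 163.8]
force: [0.1, 0.5, -0.4]
eef_pos: [637.8, 105.8, 164.3]
force: [-0.4, 0.6, -1.4]
eef_pos: [638.6, 105.7, 164.8]
force: [0.3, -1.0, -1.2]
eef_pos: [639.4, 105.6, 165.2]
force: [0.1, 0.2, 0.0]
t 11.15 tcp [639.4 105.6 165.2] j [ 0.02  0.37  1.63 -0.15  0.63  1.85] F [0.1 0.2 0. ] M [ 0.07  0.39 -0.  ] g 20.1
R [[-0.856, 0.493, -0.156], [0.135, -0.078, -0.988], [-0.499, -0.866, 0.0]]
shift tool [ 0.8  0.9 -0. ] world [-0.2  0.1 -1.2]
rotvec [-0.001 -0.001  0.001]
```

View pics/k2.png

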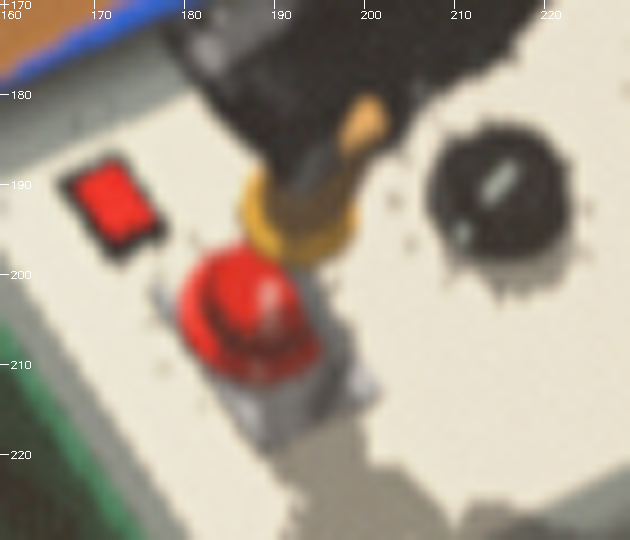

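View pics/k3.png

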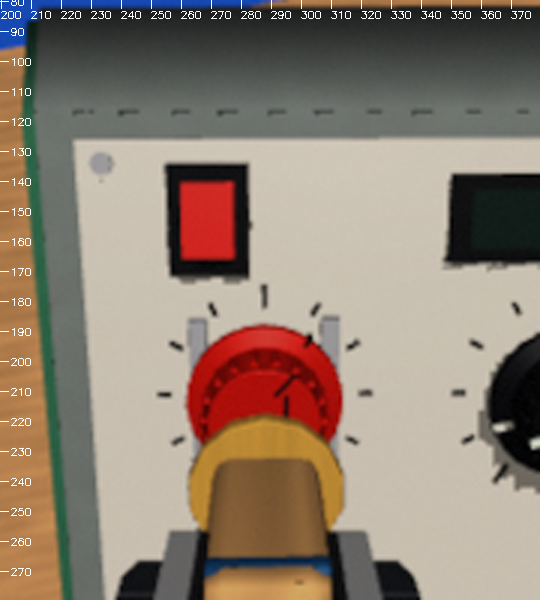

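```bash
for i in 1 2 3; do python3 -m handwheel '[{"grip":10,"tx":-0.8,"ty":0,"tz":0,"wx":0,"wy":0,"wz":0},{"grip":10,"tx":0,"ty":0,"tz":0,"wx":0,"wy":0,"wz":0}]' | grep -E "pos|force"; done
```

```text
eef_pos: [640.0, 105.5, 165.6]
force: [-0.7, 0.2, -1.7]
eef_pos: [640.6, 105.4, 165.8]
force: [-0.6, 0.1, -1.4]
eef_pos: [641.1, 105.3, 166.0]
force: [-2.2, 1.3, -2.2]
```

```bash
python3 -m handwheel '[{"grip":10,"tx":0.8,"ty":-0.5,"tz":0,"wx":0,"wy":0,"wz":0},{"grip":10,"tx":0,"ty":-1,"tz":0,"wx":0,"wy":0,"wz":0},{"grip":10,"tx":0,"ty":-0.7,"tz":0,"wx":0,"wy":0,"wz":0},{"grip":10,"tx":0,"ty":0,"tz":0,"wx":0,"wy":0,"wz":0}]' 110; for i in 1 2 3; do python3 -m handwheel '[{"grip":10,"tx":0,"ty":-1,"tz":0,"wx":0,"wy":0,"wz":0},{"grip":10,"tx":0,"ty":0,"tz":0,"wx":0,"wy":0,"wz":0}]' | grep -E "pos|force"; done
```

```text
time_s: 12.08
eef_pos: [639.5, 105.5, 167.8]
ee_rot: [-0.129, -0.235, -0.667, 0.695]
force: [0.2, -1.3, -3.9]
grip_width: 0.23
eef_pos: [639.0, 105.6, 168.6]
force: [0.3, -0.7, -3.4]
eef_pos: [638.6, 105.7, 169.9]
force: [-1.9, 0.1, -1.6]
eef_pos: [638.1, 105.8, 170.8]
force: [-2.1, 0.6, -2.0]
```

```bash
python3 -m handwheel '[{"grip":10,"tx":0,"ty":-2,"tz":0,"wx":0,"wy":0,"wz":0},{"grip":10,"tx":0,"ty":-2,"tz":0,"wx":0,"wy":0,"wz":0},{"grip":10,"tx":0,"ty":-2,"tz":0,"wx":0,"wy":0,"wz":0},{"grip":10,"tx":0,"ty":0,"tz":0,"wx":0,"wy":0,"wz":0}]'
python3 - <<'E'
from tgt import *
plan(tcp(0,1.6),Rp)
from rig import eyes
import cv2
from h import crop
for n in ("side","wrist"):
  c=eyes.capture(n);cv2.imwrite(f"pics/l_{n}.png",cv2.cvtColor(c["pixels"],cv2.COLOR_RGB2BGR))
crop("pics/l_side.png","pics/l2.png",160,170,70,60,9)
crop("pics/l_wrist.png","pics/l3.png",200,80,180,200,3)
E
```

```text
time_s: 12.92
eef_pos: [635.3, 106.3, 176.4]
ee_rot: [-0.129, -0.236, -0.667, 0.695]
force: [-1.5, -0.1, -0.8]
grip_width: 0.231
t 12.92 tcp [635.3 106.3 176.4] j [ 0.02  0.35  1.63 -0.15  0.65  1.85] F [-1.5 -0.1 -0.8] M [0.12 0.74 0.02] g 19.7
R [[-0.855, 0.494, -0.156], [0.135, -0.078, -0.988], [-0.5, -0.866, 0.0]]
shift tool [ 2.8 12.7  0.1] world [  3.9  -0.7 -12.4]
rotvec [-0.001 -0.001 -0.   ]
```

View pics/l2.png

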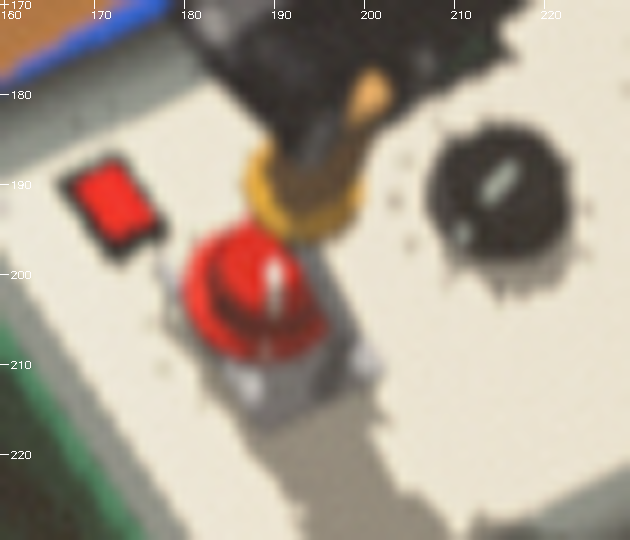

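View pics/l3.png

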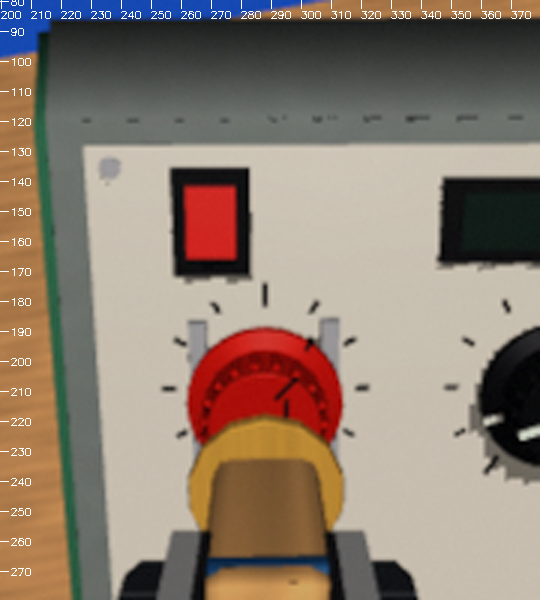

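```bash
python3 -m handwheel '[{"grip":10,"tx":0,"ty":-2,"tz":0,"wx":0,"wy":0,"wz":0},{"grip":10,"tx":0,"ty":-3,"tz":0,"wx":0,"wy":0,"wz":0},{"grip":10,"tx":0,"ty":-3,"tz":0,"wx":0,"wy":0,"wz":0},{"grip":10,"tx":0,"ty":-3,"tz":0,"wx":0,"wy":0,"wz":0},{"grip":10,"tx":0,"ty":-4,"tz":0,"wx":0,"wy":0,"wz":0},{"grip":10,"tx":0,"ty":-6,"tz":0,"wx":0,"wy":0,"wz":0},{"grip":10,"tx":0,"ty":-8,"tz":0,"wx":0,"wy":0,"wz":0},{"grip":10,"tx":0,"ty":-8,"tz":0,"wx":0,"wy":0,"wz":0},{"grip":10,"tx":0,"ty":-5,"tz":0,"wx":0,"wy":0,"wz":0},{"grip":10,"tx":0,"ty":-2,"tz":0,"wx":0,"wy":0,"wz":0}]'
python3 - <<'E'
from tgt import *
plan(tcp(0,1.6),Rp)
from rig import eyes
import cv2
from h import crop
for n in ("side","wrist"):
  c=eyes.capture(n);cv2.imwrite(f"pics/m_{n}.png",cv2.cvtColor(c["pixels"],cv2.COLOR_RGB2BGR))
crop("pics/m_side.png","pics/m2.png",160,150,80,70,8)
crop("pics/m_wrist.png","pics/m3.png",200,80,180,200,3)
E
```

```text
time_s: 13.85
eef_pos: [613.4, 109.9, 215.2]
ee_rot: [-0.13, -0.236, -0.667, 0.695]
force: [-0.7, 0.1, -1.4]
grip_width: 0.231
t 13.85 tcp [613.4 109.9 215.2] j [ 0.03  0.27  1.64 -0.14  0.73  1.84] F [-0.7  0.1 -1.4] M [ 0.01  0.39 -0.  ] g 19.7
R [[-0.855, 0.495, -0.155], [0.134, -0.078, -0.988], [-0.501, -0.865, 0.0]]
shift tool [ 3.  57.4  0.2] world [ 25.8  -4.2 -51.2]
rotvec [-0.001 -0.001 -0.001]
```

View pics/m2.png

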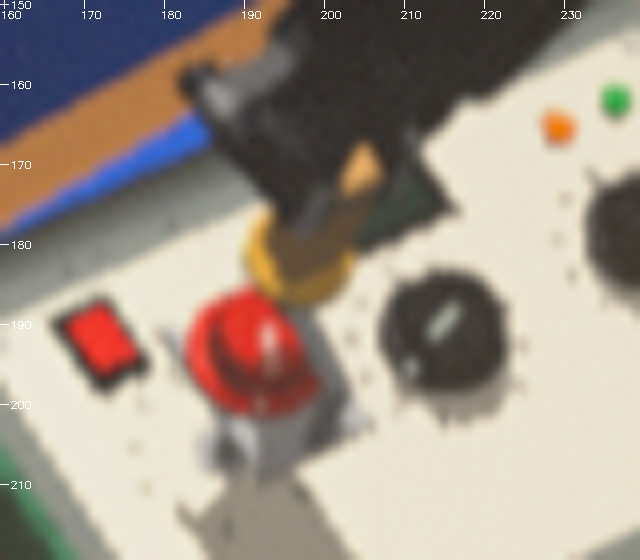

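View pics/m3.png

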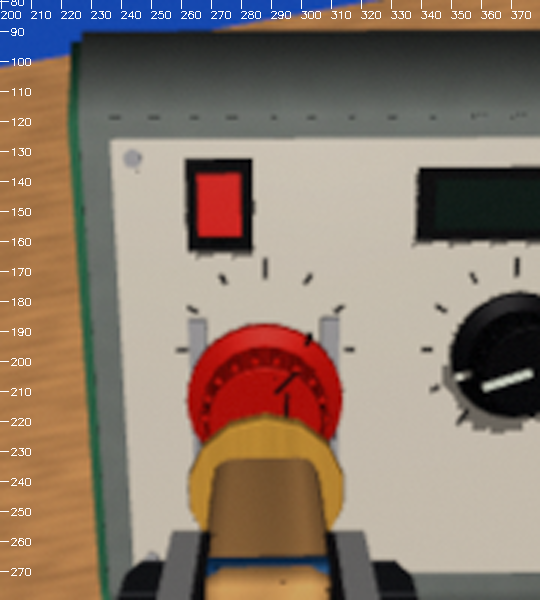

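```bash
cat > tray.py <<'E'
from st import *
from cal import Rz
TY=0.031; cen=np.array([485,-331.6,0]); Rt=Rz(TY)
def fr(tilt):
    u=Rt@[np.cos(tilt),0,np.sin(tilt)]; n=Rt@[-np.sin(tilt),0,np.cos(tilt)]; return u,n,np.c_[-u,-n,-(Rt@[0,1.,0])]
def tt(x,y,z,tilt):
    u,n,R=fr(tilt); return cen+Rt@[x,y,0]+[0,0,z]+81.6*n, R
E
python3 - <<'E'
from tray import *
P,R=tt(25,44,150,np.pi/6)
print(P); plan(P,R); plan([613,110,265],R)
E
```

```text
[ 467.84380975 -288.11086186  220.66767295]
t 13.95 tcp [613.4 109.7 214.3] j [ 0.03  0.27  1.64 -0.14  0.73  1.84] F [ 0.6 -0.2 -1.7] M [ 0.04  0.49 -0.04] g 19.4
R [[-0.855, 0.494, -0.155], [0.135, -0.078, -0.988], [-0.5, -0.866, 0.0]]
shift tool [ 67.8 -46.4 415.6] world [-145.6 -397.9    6.3]
rotvec [-0.094 -0.162 -0.   ]
t 13.95 tcp [613.4 109.7 214.3] j [ 0.03  0.27  1.64 -0.14  0.73  1.84] F [ 0.6 -0.2 -1.7] M [ 0.04  0.49 -0.04] g 19.4
R [[-0.855, 0.494, -0.155], [0.135, -0.078, -0.988], [-0.5, -0.866, 0.0]]
shift tool [-24.9 -44.1  -0.2] world [-0.4  0.3 50.7]
rotvec [-0.094 -0.162 -0.   ]
```

```bash
python3 -m handwheel '[{"grip":10,"tx":0,"ty":-8,"tz":0,"wx":0,"wy":0,"wz":0},{"grip":10,"tx":0,"ty":-14,"tz":0,"wx":0,"wy":0,"wz":0},{"grip":10,"tx":0,"ty":-14,"tz":4,"wx":0,"wy":0,"wz":0},{"grip":10,"tx":2,"ty":-8,"tz":12,"wx":0,"wy":0,"wz":0},{"grip":10,"tx":4,"ty":-2,"tz":20,"wx":0,"wy":0,"wz":0},{"grip":10,"tx":5,"ty":0,"tz":27,"wx":0,"wy":0,"wz":0},{"grip":10,"tx":5,"ty":0,"tz":30,"wx":0,"wy":0,"wz":0},{"grip":10,"tx":5,"ty":0,"tz":30,"wx":0,"wy":0,"wz":0},{"grip":10,"tx":5,"ty":0,"tz":30,"wx":0,"wy":0,"wz":0},{"grip":10,"tx":5,"ty":0,"tz":30,"wx":0,"wy":0,"wz":0}]'; python3 -m handwheel '[{"grip":10,"tx":5,"ty":0,"tz":30,"wx":0,"wy":0,"wz":0},{"grip":10,"tx":5,"ty":0,"tz":30,"wx":0,"wy":0,"wz":0},{"grip":10,"tx":5,"ty":0,"tz":30,"wx":0,"wy":0,"wz":0},{"grip":10,"tx":5,"ty":0,"tz":30,"wx":0,"wy":0,"wz":0},{"grip":10,"tx":5,"ty":0,"tz":30,"wx":0,"wy":0,"wz":0},{"grip":10,"tx":5,"ty":0,"tz":30,"wx":0,"wy":0,"wz":0},{"grip":10,"tx":4,"ty":0,"tz":24,"wx":0,"wy":0,"wz":0},{"grip":10,"tx":3,"ty":0,"tz":18,"wx":-0.02,"wy":-0.04,"wz":0},{"grip":10,"tx":0,"ty":0,"tz":8,"wx":-0.05,"wy":-0.08,"wz":0},{"grip":10,"tx":0,"ty":0,"tz":0,"wx":-0.025,"wy":-0.04,"wz":0}]'
python3 - <<'E'
from tray import *
P,R=tt(25,44,150,np.pi/6)
plan(P,R)
from rig import eyes
import cv2
for n in ("side","wrist","top"):
  c=eyes.capture(n);cv2.imwrite(f"pics/n_{n}.png",cv2.cvtColor(c["pixels"],cv2.COLOR_RGB2BGR))
E
```

```text
time_s: 14.78
eef_pos: [535.0, -64.4, 238.4]
ee_rot: [-0.129, -0.235, -0.667, 0.695]
force: [0.3, -0.3, -2.1]
grip_width: 0.23
time_s: 15.62
eef_pos: [468.0, -287.7, 220.0]
ee_rot: [0.194, 0.172, 0.686, -0.68]
force: [0.1, 1.8, -1.8]
grip_width: 0.225
t 15.62 tcp [ 468.  -287.7  220. ] j [-1.    0.15  1.77  0.53  1.    0.3 ] F [ 0.1  1.8 -1.8] M [-0.01  0.39  0.  ] g 19.2
R [[-0.866, 0.499, 0.032], [-0.027, 0.017, -0.999], [-0.5, -0.866, -0.001]]
shift tool [-0.2 -0.7  0.4] world [-0.2 -0.4  0.7]
rotvec [0.002 0.    0.   ]
```

View pics/n_side.png

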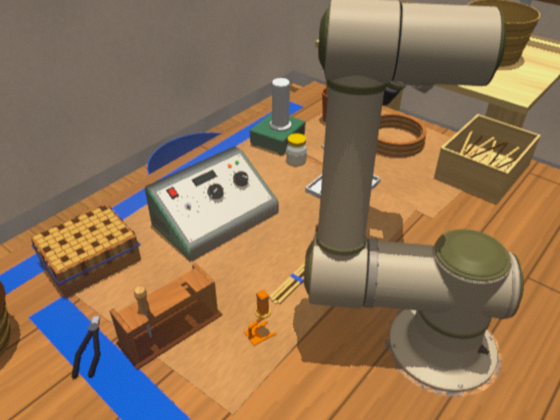

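View pics/n_wrist.png

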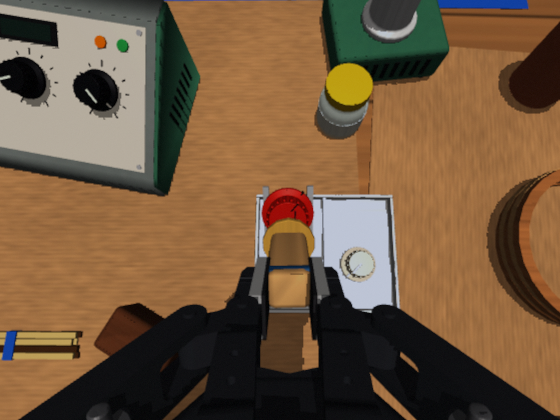

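View pics/n_top.png

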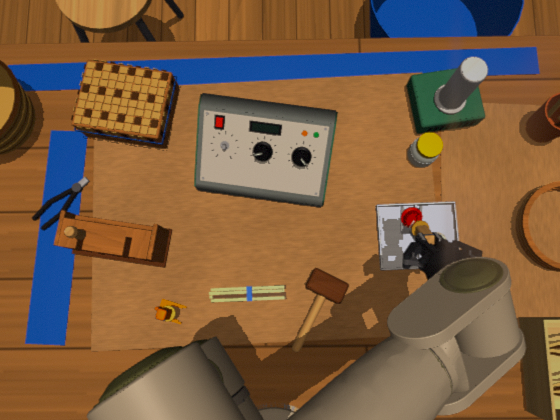

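```bash
python3 -m handwheel '[{"grip":10,"tx":0,"ty":0,"tz":0,"wx":0,"wy":0,"wz":-0.03},{"grip":10,"tx":0,"ty":0,"tz":0,"wx":0,"wy":0,"wz":-0.06},{"grip":10,"tx":0,"ty":0,"tz":0,"wx":0,"wy":0,"wz":-0.07},{"grip":10,"tx":0,"ty":0,"tz":0,"wx":0,"wy":0,"wz":-0.07},{"grip":10,"tx":0,"ty":0,"tz":0,"wx":0,"wy":0,"wz":-0.07},{"grip":10,"tx":0,"ty":0,"tz":0,"wx":0,"wy":0,"wz":-0.07},{"grip":10,"tx":0,"ty":0,"tz":0,"wx":0,"wy":0,"wz":-0.07},{"grip":10,"tx":0,"ty":0,"tz":0,"wx":0,"wy":0,"wz":-0.05},{"grip":10,"tx":0,"ty":0,"tz":0,"wx":0,"wy":0,"wz":-0.033},{"grip":10,"tx":0,"ty":0,"tz":0,"wx":0,"wy":0,"wz":0}]'
python3 - <<'E'
from tray import *
P,R=tt(25,44,50,0)
plan(P,R)
E
```

```text
time_s: 16.6
eef_pos: [469.7, -284.6, 219.8]
ee_rot: [0.011, -0.011, 0.707, -0.707]
force: [0.8, 0.5, -1.6]
grip_width: 0.223
t 16.6 tcp [ 469.7 -284.6  219.8] j [-0.76  0.36  1.4   0.    1.39  0.78] F [ 0.8  0.5 -1.6] M [ 0.03 -0.08 -0.02] g 19.0
R [[-1.0, -0.001, 0.031], [-0.031, 0.001, -1.0], [0.001, -1.0, -0.001]]
shift tool [-38.9  88.2   3.5] world [ 39.   -2.2 -88.2]
rotvec [ 0.001 -0.     0.001]
```

```bash
python3 -m handwheel '[{"grip":10,"tx":-3,"ty":3,"tz":0.5,"wx":0,"wy":0,"wz":0},{"grip":10,"tx":-6,"ty":8,"tz":0.5,"wx":0,"wy":0,"wz":0},{"grip":10,"tx":-6,"ty":12,"tz":0.5,"wx":0,"wy":0,"wz":0},{"grip":10,"tx":-6,"ty":12,"tz":0.5,"wx":0,"wy":0,"wz":0},{"grip":10,"tx":-6,"ty":12,"tz":0.5,"wx":0,"wy":0,"wz":0},{"grip":10,"tx":-5,"ty":12,"tz":0.5,"wx":0,"wy":0,"wz":0},{"grip":10,"tx":-4,"ty":12,"tz":0.5,"wx":0,"wy":0,"wz":0},{"grip":10,"tx":-2,"ty":9,"tz":0,"wx":0,"wy":0,"wz":0},{"grip":10,"tx":-1,"ty":5,"tz":0,"wx":0,"wy":0,"wz":0},{"grip":10,"tx":0,"ty":2,"tz":0,"wx":0,"wy":0,"wz":0}]'
python3 - <<'E'
from tray import *
P,R=tt(25,44,6,0)
plan(P,R)
from rig import eyes
import cv2
for n in ("side","wrist","top"):
  c=eyes.capture(n);cv2.imwrite(f"pics/o_{n}.png",cv2.cvtColor(c["pixels"],cv2.COLOR_RGB2BGR))
from h import crop
crop("pics/o_wrist.png","pics/o2.png",200,90,220,200,3)
E
```

```text
time_s: 17.43
eef_pos: [507.6, -287.5, 131.7]
ee_rot: [0.01, -0.011, 0.708, -0.706]
force: [-0.3, -0.9, -1.3]
grip_width: 0.225
t 17.43 tcp [ 507.6 -287.5  131.7] j [-0.72  0.51  1.42  0.    1.22  0.82] F [-0.3 -0.9 -1.3] M [-0.02  0.    0.02] g 19.2
R [[-1.0, -0.001, 0.03], [-0.03, 0.003, -1.0], [0.001, -1.0, -0.003]]
shift tool [-1.1 44.1 -0.5] world [  1.    0.7 -44.1]
rotvec [ 0.003 -0.001  0.001]
```

View pics/o2.png

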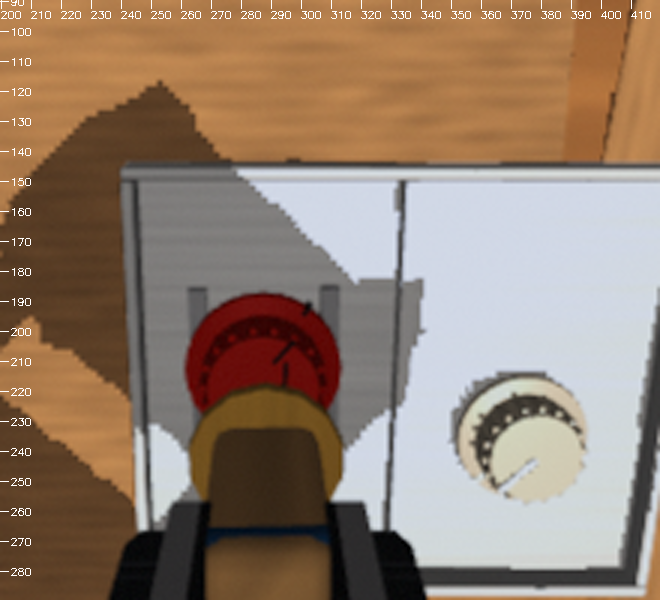

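View pics/o_top.png

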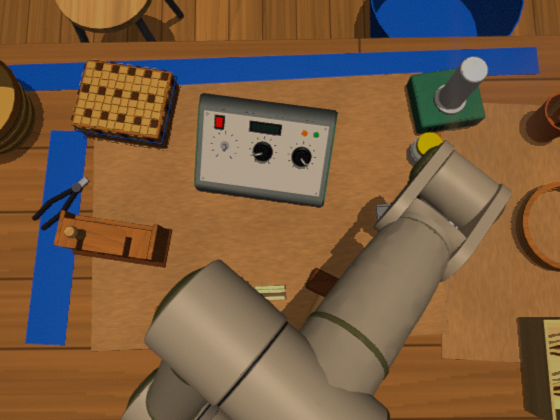

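```bash
python3 -m handwheel '[{"grip":10,"tx":-1,"ty":4,"tz":0,"wx":0,"wy":0,"wz":0},{"grip":10,"tx":0,"ty":8,"tz":0,"wx":0.002,"wy":0,"wz":0},{"grip":10,"tx":0,"ty":10,"tz":0,"wx":0,"wy":0,"wz":0},{"grip":10,"tx":0,"ty":9,"tz":0,"wx":0,"wy":0,"wz":0},{"grip":10,"tx":0,"ty":7,"tz":0,"wx":0,"wy":0,"wz":0},{"grip":10,"tx":0,"ty":3,"tz":0,"wx":0,"wy":0,"wz":0},{"grip":10,"tx":0,"ty":1,"tz":0,"wx":0,"wy":0,"wz":0},{"grip":10,"tx":0,"ty":0,"tz":0,"wx":0,"wy":0,"wz":0}]'; for i in 1 2 3 4; do python3 -m handwheel '[{"grip":10,"tx":0,"ty":0.7,"tz":0,"wx":0,"wy":0,"wz":0},{"grip":10,"tx":0,"ty":0,"tz":0,"wx":0,"wy":0,"wz":0}]' | grep -E "pos|force"; done
```

```text
time_s: 18.25
eef_pos: [508.7, -287.7, 90.6]
ee_rot: [0.01, -0.011, 0.707, -0.707]
force: [-0.0, 0.6, -1.1]
grip_width: 0.231
eef_pos: [508.9, -287.8, 90.4]
force: [0.5, -0.3, -1.5]
eef_pos: [508.8, -287.7, 89.5]
force: [0.5, 0.7, -1.3]
eef_pos: [508.7, -287.7, 88.7]
force: [-0.7, 0.3, -1.9]
eef_pos: [508.7, -287.7, 87.9]
force: [-0.1, -0.0, -1.2]
```

```bash
for i in 1 2 3 4; do python3 -m handwheel '[{"grip":10,"tx":0,"ty":0.6,"tz":0,"wx":0,"wy":0,"wz":0},{"grip":10,"tx":0,"ty":0,"tz":0,"wx":0,"wy":0,"wz":0}]' | grep -E "pos|force"; done
```

```text
eef_pos: [508.7, -287.7, 87.3]
force: [0.7, -0.4, -0.3]
eef_pos: [508.7, -287.7, 86.7]
force: [-0.2, -0.8, -0.1]
eef_pos: [508.7, -287.7, 86.1]
force: [-0.6, 0.0, -1.3]
eef_pos: [508.8, -287.7, 85.8]
force: [0.4, 0.2, 1.2]
```

```bash
python3 -m handwheel '[{"grip":10,"tx":0,"ty":-1.2,"tz":0,"wx":0,"wy":0,"wz":0},{"grip":10,"tx":0,"ty":0,"tz":0,"wx":0,"wy":0,"wz":0},{"grip":10,"tx":3,"ty":0,"tz":0,"wx":0,"wy":0,"wz":0},{"grip":10,"tx":5,"ty":0,"tz":0,"wx":0,"wy":0,"wz":0},{"grip":10,"tx":5,"ty":0,"tz":0,"wx":0,"wy":0,"wz":0},{"grip":10,"tx":3,"ty":0,"tz":0,"wx":0,"wy":0,"wz":0},{"grip":10,"tx":0,"ty":0,"tz":0,"wx":0,"wy":0,"wz":0}]'
python3 - <<'E'
from tray import *
plan(None,None)
from rig import eyes
import cv2
for n in ("wrist",):
  c=eyes.capture(n);cv2.imwrite(f"pics/p_{n}.png",cv2.cvtColor(c["pixels"],cv2.COLOR_RGB2BGR))
from h import crop
crop("pics/p_wrist.png","pics/p2.png",200,90,220,200,3)
E
```

```text
time_s: 20.17
eef_pos: [492.0, -288.3, 86.9]
ee_rot: [0.01, -0.01, 0.707, -0.707]
force: [-0.1, -0.9, -1.0]
grip_width: 0.225
t 20.17 tcp [ 492.  -288.3   86.9] j [-0.74  0.53  1.51 -0.    1.11  0.81] F [-0.1 -0.9 -1. ] M [-0.03  0.04 -0.04] g 19.2
R [[-1.0, -0.0, 0.029], [-0.029, 0.0, -1.0], [0.0, -1.0, -0.0]]
```

View pics/p2.png

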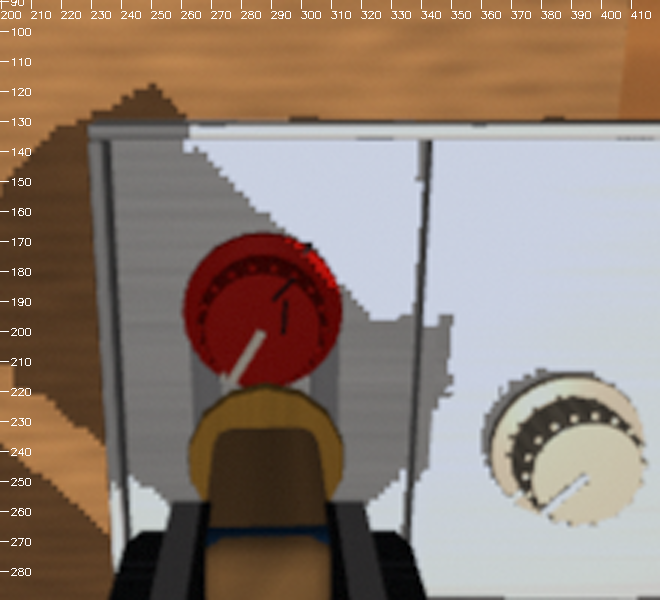

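Knob (crop centre 262,310) stays put on the floor while the fork slides out. Continue the withdrawal.

```bash
python3 -m handwheel '[{"grip":10,"tx":4,"ty":0,"tz":0,"wx":0,"wy":0,"wz":0},{"grip":10,"tx":7,"ty":0,"tz":0,"wx":0,"wy":0,"wz":0},{"grip":10,"tx":8,"ty":0,"tz":0,"wx":0,"wy":0,"wz":0},{"grip":10,"tx":7,"ty":0,"tz":0,"wx":0,"wy":0,"wz":0},{"grip":10,"tx":6,"ty":0,"tz":0,"wx":0,"wy":0,"wz":0},{"grip":10,"tx":2,"ty":0,"tz":0,"wx":0,"wy":0,"wz":0},{"grip":10,"tx":0,"ty":0,"tz":0,"wx":0,"wy":0,"wz":0}]'
python3 - <<'E'
from tray import *
plan(None,None)
from rig import eyes
import cv2
for n in ("wrist",):
  c=eyes.capture(n);cv2.imwrite(f"pics/q_{n}.png",cv2.cvtColor(c["pixels"],cv2.COLOR_RGB2BGR))
from h import crop
crop("pics/q_wrist.png","pics/q2.png",200,90,220,200,3)
E
```

```text
time_s: 20.8
eef_pos: [458.3, -289.3, 87.0]
ee_rot: [0.01, -0.01, 0.707, -0.707]
force: [-0.2, 0.7, -1.8]
grip_width: 0.228
t 20.8 tcp [ 458.3 -289.3   87. ] j [-0.78  0.47  1.6  -0.    1.07  0.76] F [-0.2  0.7 -1.8] M [-0.04  0.02  0.01] g 19.5
R [[-1.0, -0.0, 0.029], [-0.029, 0.0, -1.0], [0.0, -1.0, -0.0]]
```

View pics/q2.png

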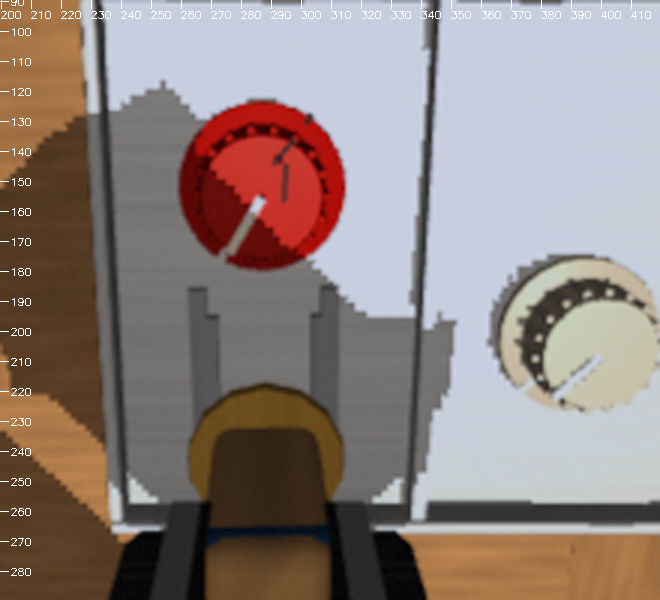

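```bash
python3 -m handwheel '[{"grip":10,"tx":0,"ty":-10,"tz":0,"wx":0,"wy":0,"wz":0},{"grip":10,"tx":0,"ty":-25,"tz":0,"wx":0,"wy":0,"wz":0},{"grip":10,"tx":0,"ty":-35,"tz":0,"wx":0,"wy":0,"wz":0},{"grip":10,"tx":0,"ty":-35,"tz":0,"wx":0,"wy":0.04,"wz":0},{"grip":10,"tx":0,"ty":-30,"tz":0,"wx":0,"wy":0.08,"wz":0},{"grip":10,"tx":0,"ty":-15,"tz":0,"wx":0,"wy":0.075,"wz":0}]'
python3 - <<'E'
from st import *
plan([390.7,310.3,240],frame([0,0,-1],[-.165,-.986,0]))
E
```

```text
time_s: 21.35
eef_pos: [459.7, -289.7, 241.8]
ee_rot: [0.058, -0.061, -0.703, 0.706]
force: [0.7, -0.4, -0.9]
grip_width: 0.227
t 21.35 tcp [ 459.7 -289.7  241.8] j [-0.78  0.33  1.39  0.    1.42  0.96] F [ 0.7 -0.4 -0.9] M [ 0.02  0.02 -0.01] g 19.4
R [[-0.986, 0.004, -0.168], [0.168, -0.004, -0.986], [-0.005, -1.0, 0.004]]
shift tool [ 168.7   -1.1 -579.9] world [-69.  600.   -1.8]
rotvec [-0.004 -0.003 -0.005]
```

```bash
python3 -m handwheel '[{"grip":10,"tx":4.5,"ty":0,"tz":-15,"wx":0,"wy":0,"wz":0},{"grip":10,"tx":9,"ty":0,"tz":-32,"wx":0,"wy":0,"wz":0},{"grip":10,"tx":9,"ty":0,"tz":-32,"wx":0,"wy":0,"wz":0},{"grip":10,"tx":9,"ty":0,"tz":-32,"wx":0,"wy":0,"wz":0},{"grip":10,"tx":9,"ty":0,"tz":-32,"wx":0,"wy":0,"wz":0},{"grip":10,"tx":9,"ty":0,"tz":-32,"wx":0,"wy":0,"wz":0},{"grip":10,"tx":9,"ty":0,"tz":-32,"wx":0,"wy":0,"wz":0},{"grip":10,"tx":9,"ty":0,"tz":-32,"wx":0,"wy":0,"wz":0},{"grip":10,"tx":9,"ty":0,"tz":-32,"wx":0,"wy":0,"wz":0},{"grip":10,"tx":9,"ty":0,"tz":-32,"wx":0,"wy":0,"wz":0}]'; python3 -m handwheel '[{"grip":10,"tx":9,"ty":0,"tz":-32,"wx":0,"wy":0,"wz":0},{"grip":10,"tx":9,"ty":0,"tz":-32,"wx":0,"wy":0,"wz":0},{"grip":10,"tx":9,"ty":0,"tz":-32,"wx":0,"wy":0,"wz":0},{"grip":10,"tx":9,"ty":0,"tz":-32,"wx":0,"wy":0,"wz":0},{"grip":10,"tx":9,"ty":0,"tz":-32,"wx":0,"wy":0,"wz":0},{"grip":10,"tx":9,"ty":0,"tz":-32,"wx":0,"wy":0,"wz":0},{"grip":10,"tx":9,"ty":0,"tz":-32,"wx":0,"wy":0,"wz":0},{"grip":10,"tx":6,"ty":0,"tz":-20,"wx":0,"wy":0,"wz":0},{"grip":10,"tx":3,"ty":0,"tz":-10,"wx":0,"wy":0,"wz":0},{"grip":10,"tx":0,"ty":0,"tz":0,"wx":0,"wy":0,"wz":0}]'
python3 - <<'E'
from st import *
plan([390.7,310.3,130.5],frame([0,0,-1],[-.165,-.986,0]))
E
```

```text
time_s: 22.18
eef_pos: [423.9, 25.4, 237.8]
ee_rot: [0.058, -0.059, -0.705, 0.705]
force: [1.4, 1.3, -0.8]
grip_width: 0.23
time_s: 23.02
eef_pos: [394.6, 287.6, 237.3]
ee_rot: [-0.057, 0.057, 0.705, -0.705]
force: [-0.5, 0.1, -1.1]
grip_width: 0.227
t 23.02 tcp [394.6 287.6 237.3] j [0.39 0.21 1.55 0.   1.38 2.12] F [-0.5  0.1 -1.1] M [ 0.02 -0.03 -0.01] g 19.4
R [[-0.987, 0.0, -0.162], [0.162, 0.0, -0.987], [-0.0, -1.0, -0.0]]
shift tool [  7.5 106.8 -21.7] world [  -3.9   22.7 -106.8]
rotvec [ 0.     0.003 -0.   ]
```

```bash
python3 -m handwheel '[{"grip":10,"tx":4,"ty":0,"tz":-11,"wx":0,"wy":0.003,"wz":0},{"grip":10,"tx":3.5,"ty":0,"tz":-10.5,"wx":0,"wy":0,"wz":0},{"grip":10,"tx":0,"ty":15,"tz":0,"wx":0,"wy":0,"wz":0},{"grip":10,"tx":0,"ty":30,"tz":0,"wx":0,"wy":0,"wz":0},{"grip":10,"tx":0,"ty":30,"tz":0,"wx":0,"wy":0,"wz":0},{"grip":10,"tx":0,"ty":20,"tz":0,"wx":0,"wy":0,"wz":0},{"grip":10,"tx":0,"ty":10,"tz":0,"wx":0,"wy":0,"wz":0},{"grip":10,"tx":0,"ty":2,"tz":0,"wx":0,"wy":0,"wz":0},{"grip":10,"tx":0,"ty":0,"tz":0,"wx":0,"wy":0,"wz":0}]'
python3 - <<'E'
from st import *
plan([466.7,297.5,130],frame([0,0,-1],[-.165,-.986,0]))
plan([390.7,310.3,130],None)
from rig import eyes
import cv2
for n in ("wrist","side"):
  c=eyes.capture(n);cv2.imwrite(f"pics/r_{n}.png",cv2.cvtColor(c["pixels"],cv2.COLOR_RGB2BGR))
from h import crop
crop("pics/r_wrist.png","pics/r2.png",170,40,250,200,3)
E
```

```text
time_s: 23.77
eef_pos: [391.6, 308.4, 130.4]
ee_rot: [-0.059, 0.06, 0.705, -0.705]
force: [-0.7, 0.3, -0.8]
grip_width: 0.234
t 23.77 tcp [391.6 308.4 130.4] j [0.43 0.33 1.68 0.   1.13 2.17] F [-0.7  0.3 -0.8] M [0.06 0.   0.02] g 20.0
R [[-0.986, 0.0, -0.168], [0.168, 0.0, -0.986], [-0.0, -1.0, -0.0]]
shift tool [-75.9   0.4  -1.8] world [ 75.1 -10.9  -0.4]
rotvec [ 0.    -0.003 -0.   ]
t 23.77 tcp [391.6 308.4 130.4] j [0.43 0.33 1.68 0.   1.13 2.17] F [-0.7  0.3 -0.8] M [0.06 0.   0.02] g 20.0
R [[-0.986, 0.0, -0.168], [0.168, 0.0, -0.986], [-0.0, -1.0, -0.0]]
shift tool [ 1.2  0.4 -1.7] world [-0.9  1.9 -0.4]
```

View pics/r2.png

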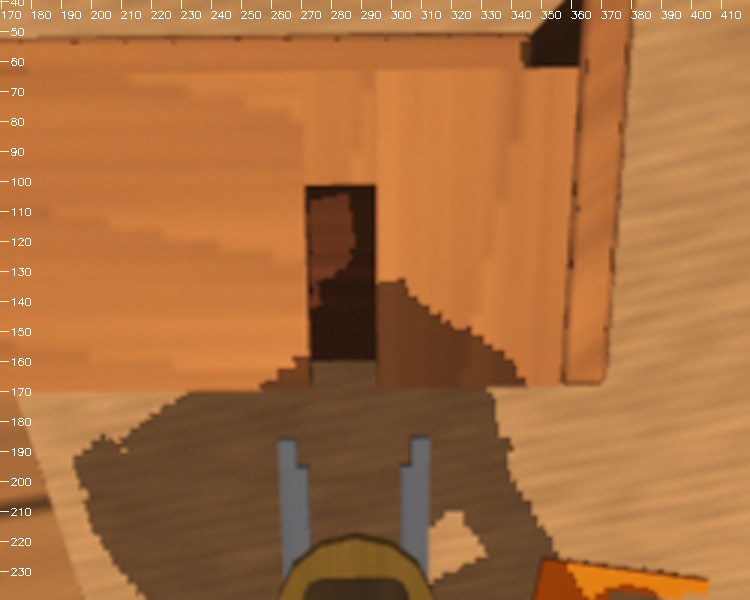

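View pics/r_side.png

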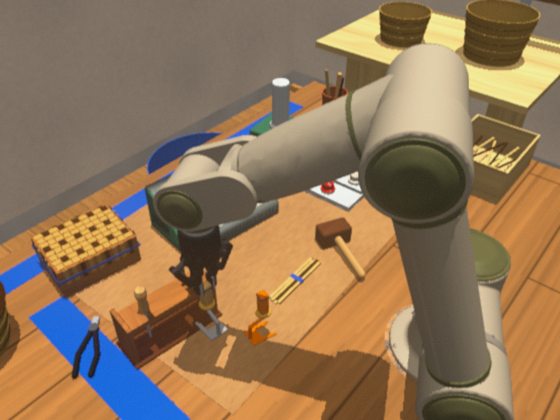

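```bash
python3 -m handwheel '[{"grip":10,"tx":-4,"ty":0,"tz":-2.2,"wx":0,"wy":-0.003,"wz":0},{"grip":10,"tx":-12,"ty":0,"tz":0,"wx":0,"wy":0,"wz":0},{"grip":10,"tx":-12,"ty":0,"tz":0,"wx":0,"wy":0,"wz":0},{"grip":10,"tx":-8,"ty":0,"tz":0,"wx":0,"wy":0,"wz":0},{"grip":10,"tx":-4,"ty":0,"tz":0,"wx":0,"wy":0,"wz":0},{"grip":10,"tx":0,"ty":0,"tz":0,"wx":0,"wy":0,"wz":0}]'
python3 - <<'E'
from st import *
plan([466.7,297.5,130],frame([0,0,-1],[-.165,-.986,0]))
from rig import eyes
import cv2
for n in ("wrist",):
  c=eyes.capture(n);cv2.imwrite(f"pics/s_{n}.png",cv2.cvtColor(c["pixels"],cv2.COLOR_RGB2BGR))
from h import crop
crop("pics/s_wrist.png","pics/s2.png",170,80,250,200,3)
E
```

```text
time_s: 24.37
eef_pos: [432.0, 303.7, 129.7]
ee_rot: [0.059, -0.059, -0.705, 0.705]
force: [-0.2, 0.2, -0.7]
grip_width: 0.228
t 24.37 tcp [432.  303.7 129.7] j [0.39 0.39 1.6  0.   1.15 2.13] F [-0.2  0.2 -0.7] M [-0.02  0.01  0.01] g 19.4
R [[-0.986, -0.0, -0.165], [0.165, -0.0, -0.986], [0.0, -1.0, 0.0]]
shift tool [-35.2  -0.3   0.4] world [34.7 -6.2  0.3]
rotvec [-0. -0.  0.]
```

View pics/s2.png

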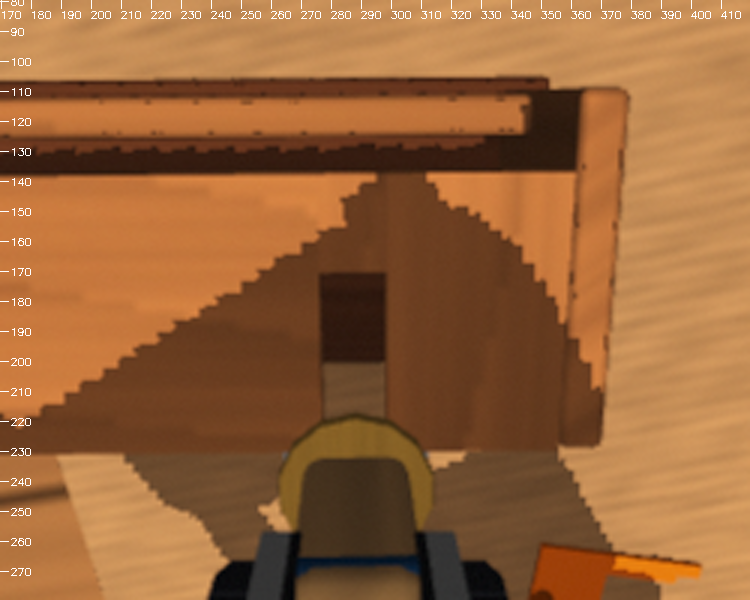

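```bash
python3 -m handwheel '[{"grip":10,"tx":-5,"ty":0,"tz":-0.3,"wx":0,"wy":0,"wz":0},{"grip":10,"tx":-9,"ty":0,"tz":0,"wx":0,"wy":0,"wz":0},{"grip":10,"tx":-10,"ty":0,"tz":0,"wx":0,"wy":0,"wz":0},{"grip":10,"tx":-7,"ty":0,"tz":0,"wx":0,"wy":0,"wz":0},{"grip":10,"tx":-3,"ty":0,"tz":0,"wx":0,"wy":0,"wz":0},{"grip":10,"tx":0,"ty":0,"tz":0,"wx":0,"wy":0,"wz":0}]'; for i in 1 2 3 4; do python3 -m handwheel '[{"grip":10,"tx":0,"ty":1,"tz":0,"wx":0,"wy":0,"wz":0},{"grip":10,"tx":0,"ty":0,"tz":0,"wx":0,"wy":0,"wz":0}]' | grep -E "pos|force"; done
```

```text
time_s: 24.92
eef_pos: [465.3, 298.6, 129.7]
ee_rot: [-0.059, 0.058, 0.705, -0.705]
force: [-0.2, 0.9, -0.3]
grip_width: 0.226
eef_pos: [464.2, 298.9, 128.6]
force: [-1.0, -0.1, -0.6]
eef_pos: [464.2, 298.9, 127.7]
force: [0.1, 0.7, -1.6]
eef_pos: [464.4, 298.9, 126.7]
force: [-0.1, 0.4, -0.8]
eef_pos: [464.5, 298.9, 125.8]
force: [-0.6, -0.1, -0.0]
```

```bash
python3 -m handwheel '[{"grip":10,"tx":-1,"ty":-0.8,"tz":0,"wx":0,"wy":0,"wz":0},{"grip":10,"tx":-1.3,"ty":0,"tz":0,"wx":0,"wy":0,"wz":0},{"grip":10,"tx":0,"ty":0.8,"tz":0,"wx":0,"wy":0,"wz":0},{"grip":10,"tx":0,"ty":0.4,"tz":0,"wx":0,"wy":0,"wz":0},{"grip":10,"tx":0,"ty":0,"tz":0,"wx":0,"wy":0,"wz":0}]'
```

```text
time_s: 26.0
eef_pos: [467.1, 298.5, 125.7]
ee_rot: [-0.058, 0.059, 0.705, -0.705]
force: [0.8, 0.2, 2.3]
grip_width: 0.227
```

Run:
```python
from st import *
plan(None,None)
from rig import eyes
import cv2
c=eyes.capture("wrist");cv2.imwrite(f"pics/t_wrist.png",cv2.cvtColor(c["pixels"],cv2.COLOR_RGB2BGR))
```

```text
t 26.0 tcp [467.1 298.5 125.7] j [ 0.36  0.45  1.52 -0.    1.17  2.09] F [0.8 0.2 2.3] M [-0.13 -0.04  0.05] g 19.4
R [[-0.986, 0.001, -0.164], [0.164, 0.0, -0.986], [-0.001, -1.0, -0.0]]
```

View pics/t_wrist.png

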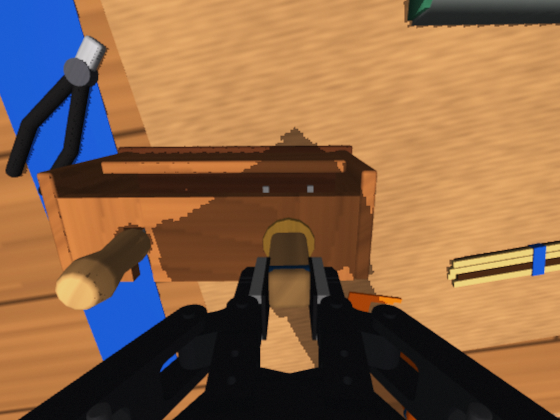

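```bash
python3 -m handwheel '[{"grip":30,"tx":0,"ty":0,"tz":0,"wx":0,"wy":0,"wz":0},{"grip":50,"tx":0,"ty":0,"tz":0,"wx":0,"wy":0,"wz":0},{"grip":80,"tx":0,"ty":0,"tz":0,"wx":0,"wy":0,"wz":0},{"grip":80,"tx":0,"ty":0,"tz":0,"wx":0,"wy":0,"wz":0},{"grip":80,"tx":0,"ty":0,"tz":0,"wx":0,"wy":0,"wz":0},{"grip":80,"tx":0,"ty":0,"tz":0,"wx":0,"wy":0,"wz":0}]'; python3 -m handwheel '[{"grip":80,"tx":0,"ty":-10,"tz":0,"wx":0,"wy":0,"wz":0},{"grip":80,"tx":0,"ty":-25,"tz":0,"wx":0,"wy":0,"wz":0},{"grip":80,"tx":0,"ty":-35,"tz":0,"wx":0,"wy":0,"wz":0},{"grip":80,"tx":0,"ty":-35,"tz":0,"wx":0,"wy":0,"wz":0},{"grip":80,"tx":0,"ty":-20,"tz":0,"wx":0,"wy":0,"wz":0},{"grip":80,"tx":40,"ty":0,"tz":0,"wx":0,"wy":0,"wz":0},{"grip":80,"tx":40,"ty":0,"tz":0,"wx":0,"wy":0,"wz":0},{"grip":80,"tx":30,"ty":0,"tz":0,"wx":0,"wy":0,"wz":0},{"grip":80,"tx":0,"ty":0,"tz":0,"wx":0,"wy":0,"wz":0}]'
python3 - <<'E'
from rig import eyes
import cv2
for n in ("wrist","side","top"):
  c=eyes.capture(n);cv2.imwrite(f"pics/u_{n}.png",cv2.cvtColor(c["pixels"],cv2.COLOR_RGB2BGR))
E
```

```text
time_s: 26.55
eef_pos: [466.8, 298.5, 125.4]
ee_rot: [-0.058, 0.058, 0.705, -0.705]
force: [0.2, -0.1, -0.3]
grip_width: 0.934
time_s: 27.3
eef_pos: [354.2, 317.4, 252.0]
ee_rot: [-0.057, 0.057, 0.705, -0.704]
force: [-0.1, -0.7, 0.8]
grip_width: 0.938
```

View pics/u_side.png

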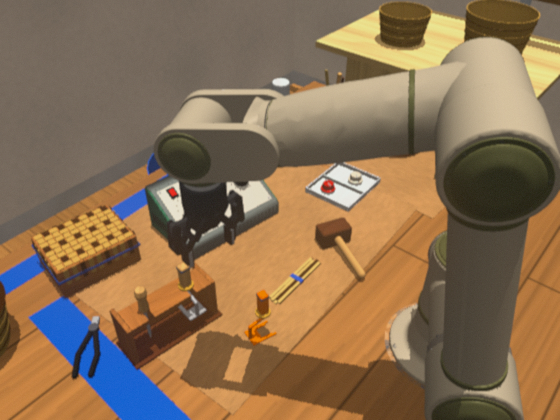

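View pics/u_wrist.png

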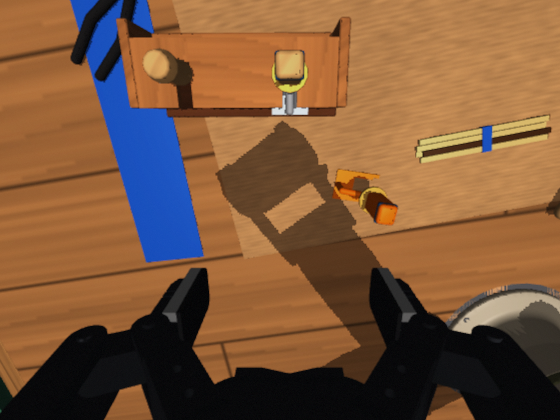

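View pics/u_top.png

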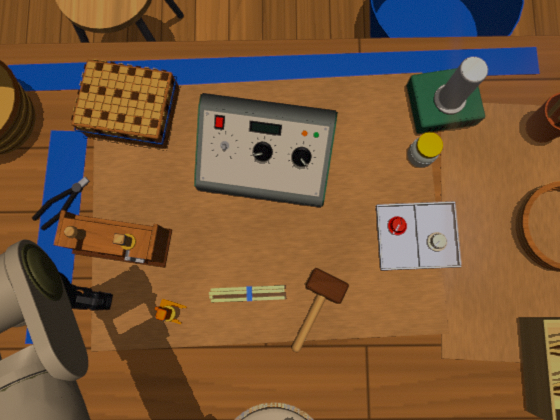

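The top view shows the red knob upright in the bay (397,226), the puller hanging at (123,240) as it did at the start, both black knobs on, and the other items where they were.

```bash
python3 -c "
from rig import ctrl
print(ctrl.finish_job())"
```

```text
the job is handed in; nothing more can be done
None
```

The cracked red knob is off its shaft and stands upright in the tray's empty bay, and the puller hangs in its own slot again. I handed the job in at about 27 s of the 72 s allowed.

- **How it went:** I took the wooden-handled puller, not the orange look-alike. I found the panel by light contact (about 10 N) and backed the fork off roughly 1 mm. I then slid it under the skirt and drew the knob straight off along its axis. In the tray I lowered until the fork touched the floor, then drew it out level so the knob stayed standing.
- **Last checks:**
    - The final pictures show the red knob upright in its bay and its shaft bare.
    - Both black knobs are on, and the new knob stands in its own bay.
    - The puller hangs where it did at the start.
    - The mallet, slats, jar and orange puller look unmoved.
    - The gripper was open and clear of everything.
    - The highest force I read was about 10 N.
- **What disagreed:**
    - The two fixed cameras put known heights at the rack 3 to 4 mm low. Contact set the fork's height on the panel and in the tray.
    - The slot looked about 0.5 mm off my planned return line, so I corrected the puller sideways before hanging it. It went in without resistance.
    - I never caught the knob's 6 to 12 N release in the readings, only about 4 N between steps. The pictures confirmed it had come off.

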